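Square a test coupon in the specimen clamp and tighten it

ROBOT

A 7-joint arm with a two-finger parallel gripper is mounted at the origin on a cart in front of the work surface, level with it; the furniture and walls round the work are solid. World frame = base frame: x ahead of the robot, y to its left, z up, the work surface at z = 0. Lengths are in m, angles in rad, forces in N, time in s.
With the tool pointing down it reaches from about 0.425 to 0.825 m from the base axis. Payload 3.6 kg.
Tool frame: the origin (TCP) lies midway between the tips of the shut fingers; the grasp point (between the pads) lies 19 mm behind it; x points along the fingers, z is the direction in which the jaws open and shut, and the axes are right-handed (so a half turn about x gives the same grasp; the last joint's range is limited). The gripper opens to 85 mm and grips with 20 to 120 N. Pads are 22 mm wide; open, the fingers measure 114 mm over their backs; the gripper's body (76 mm by 85 mm) begins 54 mm behind the grasp point. The pads swing forward as they close: fully open they stand 13 mm farther back than shut.
Start: joints at [1.276, 0.615, -0.013, 1.423, 0.008, 1.103, -0.04], TCP at [0.172, -0.627, 0.231] pointing down, gripper open.
Joint ranges: [-3.12, 3.12], [-0.3, 2.06], [-1.34, 1.32], [0.26, 2.42], [-1.36, 4.5], [0.01, 1.98], [-2.84, 2.84]. Speed limits (rad/s): [2.79, 2.79, 3.14, 3.14, 3.14, 3.14, 3.14].

INTERFACE

Orientations are given as a rotation vector (axis times angle).
In Python, from cell import r gives the robot as it stands.
- The arm moves only by the shell command python3 -m crank 'ROWS' [OPENING] [FORCE]. ROWS is JSON, a list that holds one entry, the list of rows, each a list of 6 numbers: the shift along the world's x, y, z in units of 120 mm (1.0 is 120 mm), then the turn, a rotation vector about the world's x, y, z in units of 2 rad (1.0 is 2 rad). A call has exactly 8 rows; each row is the pose to reach, as a shift and turn from the pose commanded when the call began; what a row does not reach only later rows make up. A row lasts 1/10 s, in which the tool goes at most 50 mm and 8.59 degrees, less where a joint would pass 70% of its speed; a pose out of reach is approached as far as the arm can. A call with a number of a shift or a turn outside -1 to 1 is refused whole. A call with a gripper value outside its range is refused whole. OPENING is the opening, from -1 (shut) to 1 (fully open), set as the call begins (- or left out, the last holds). The fingers move at their own pace and stop on an object; FORCE is the grip in N (left out, the last holds). Time passes only in rows, so rows that repeat a pose let the fingers close, or fill a call up. It gives the time, the measured TCP pose, the force and the opening at its end, in the units of the state.
- r.read_state(): the state, without advancing time (a new reading comes with each control period).
- r.capture(name): name is "side" or "top" or "wrist"; returns a dict with "image" (400x640x3 uint8, blue, green, red), "fx", "fy", "cx", "cy" (pixels), "R" (3x3) and "t" (3): a world point X has camera coordinates R X + t. Camera axes: x right, y down, z forward; pixel columns grow to the right and rows downward; lengths in m; the calibration is good to about 2 mm. A picture is of the moment at which its call begins. There is no depth.
- r.sign_off(): hands the job in, once; it reports no verdict.
The state is a dict: "time_s": time; "joints": joint angles; "qvel": joint speeds; "joint_efforts": joint torques, N m; "eef_pos": TCP position; "orientation": TCP orientation; "wrist_force": force on the tool from outside, world axes, zero at the start; "ft_torque": the same for the moment, N m; "opening": finger opening in m.
Only numpy, scipy, OpenCV 4.12 (cv2) and the standard library are available. Lean on these libraries where they do the work, as an engineer would, in place of code of your own. Each camera call takes 0.05 s, during which the arm holds its last target.

TASK

Put the drilled test coupon on the bed of the specimen clamp with its drilled end towards the open front, and slide it fully home into the corner so that it lies flat and flush against both fences; only then turn the T-handle clockwise until rising resistance shows that the toe holds the coupon firmly, and let go. Leave the undrilled coupon and everything else on the bench where they stand.

Things in the scene. Friction and masses are not known exactly. Their poses are not given: they have to be found in the camera images.
- coupon_centre (a point): centre (half-way up) of the drilled test coupon to be clamped: plain aluminium plate 90 x 50 x 10 mm with one 12 mm hole through it near one end. x along its 90 mm length, y across its 50 mm width, z up; the hole is at x = -31 mm. It lies flat on the worktop in one of two places among other things.
- coupon_hole (a point): centre of the 12 mm hole in the drilled coupon, half-way through the plate
- blank_centre (a point): centre of the second, undrilled aluminium coupon, same outer size 90 x 50 x 10 mm; not to be used. x along its length.
- corner (a point): inner corner of the specimen clamp, at bed level, where the rear fence and the right side fence meet. x runs along the side fence away from the robot, y left along the rear fence, z up; the frame turns with the clamp. A coupon fully home has its centre at x = -45, y = 25, z = 5 mm, its hole towards -x. Fences 18 mm high; rear one 16 mm thick, side one 14 mm thick and reaching to x = -154 mm.
- clamp: the specimen clamp, fixed to the bench: flat bed, its top 14 mm above the worktop, from x = -190 to 0 and y = 0 to 140 mm in the corner frame, open in front. The pedestal of its toe clamp stands on the bed at x = -55 to -5, y = 72 to 116 mm; above it the inclined housing overhangs to y = 49 mm, 50 mm above the bed. Origin on the worktop, at x = -70, y = 60 mm of the corner frame; same axes.
- toe: sliding toe of the clamp: steel foot 28 x 20 mm with a rubber underside; origin in the middle of the underside. It hangs over the coupon's place (x = -30, y = 40 to 45 mm in the corner frame), 3.5 to 5.2 mm above a coupon's top at the start, and comes down and to the right along the screw axis by 4 mm per rad of the T-handle.
- t_bar (a point): middle of the T-handle's crossbar: steel bar 12 mm thick, 72 mm long with 16 mm ball ends, 113 mm above the worktop. x along the bar; z along the screw axis, outwards: 40 degrees from vertical, leaning left (+y of the corner frame). Hub 19 mm thick from 6 mm under the bar's axis, collar 38 mm under it. The bar turns in place. Grip it across its middle, fingers along the screw axis.
- handle (a joint): angle of the T-handle (rad): 0 fully open, grows as it turns clockwise seen from outside, at most 3.2; starts at 0 to 0.5. Steep quick-action thread, spring-backed toe. Even friction of about 0.22 N m, stays where it is left. The toe meets a coupon on the bed at about 1.7; from there the toe's force grows by about 45 N per rad and the turning resistance by about 0.15 N m per rad; 15 N (at about 2.05) is firm.
- crucible: white porcelain crucible, 44 mm across and 32 mm high, beside the drilled coupon; origin at the centre of its underside. A bystander.
- vial: small white sample vial with a screw cap, 28 mm across and 55 mm high; origin at the centre of its underside. A bystander beside the undrilled coupon.
- jar: white screw-cap bottle, 43 mm across and 72 mm high; origin at the centre of its underside. A bystander.
- beaker: glass beaker, 57 mm across and 70 mm high; origin at the centre of its underside. A bystander behind the work.
- tape: roll of tape lying flat, 96 mm across and 25 mm high; origin at the centre of its underside. A bystander.
- amber_bottle: brown glass bottle, 62 mm across and 128 mm high, right of the clamp; origin at the centre of its underside. A bystander.

How it is judged:
By the outcome, as a careful person would: the job done as asked, in the order asked, and still so for the second after the job is handed in, with the robot touching nothing.
It also fails if it takes over 69 s, if anything falls off the work surface, if the arm or the gripper's body presses on something with over 40 N, if the wrist force passes 120 N, or if a joint passes its speed limit or range.

## Working session

There is one attempt and no reset: what is moved stays moved. The work goes in short steps, Python scripts to look and compute and a shell command to move; the robot and the scene stay as the last step left them, time stands still between calls to the robot, and variables do not carry over. Pictures are saved under pics/ and viewed, and the job is handed in when it is done.

```bash
ls; mkdir -p pics; python3 - <<'E'
from cell import r
import cv2
s=r.read_state(); print(s)
for n in ("side","top","wrist"):
    c=r.capture(n); cv2.imwrite(f"pics/a_{n}.png",c["image"]); print(n,c["fx"],c["fy"],c["cx"],c["cy"],c["R"],c["t"])
E
```

```text
pics
{'time_s': 0.0, 'joints': array([ 1.27654423,  0.61593474, -0.01259525,  1.42490578,  0.00808064,
        1.10339711, -0.0403853 ]), 'qvel': array([ 0.00254212,  0.0008385 , -0.00081569,  0.0008853 , -0.00119328,
        0.00050882,  0.00087204]), 'joint_efforts': array([-5.36498446e-04, -4.69217062e+01,  2.59326361e-01, -1.71035814e+01,
        9.93990951e-03,  9.57706216e-03, -6.33086543e-06]), 'eef_pos': array([ 0.17176664, -0.62609864,  0.23012585]), 'orientation': array([ 1.01128375,  1.32620539, -1.00870637]), 'wrist_force': array([-0.52201874, -0.45181441, -0.53547319]), 'ft_torque': array([-0.01738721, -0.00163392,  0.03319109]), 'opening': 0.08553201713666703}
side 455.4001617576611 455.4001617576611 313.2791125599708 197.2258298909771 [[ 0.99449216 -0.10442148  0.00902737]
 [-0.03404262 -0.40327114 -0.91444709]
 [ 0.0991284   0.90910315 -0.40460477]] [-5.53128569e-01 -6.30888306e-04  1.36481428e+00]
top 422.70693398733675 422.70693398733675 318.554582291646 196.2567015830946 [[-0.01378831 -0.99984481 -0.01096537]
 [-0.99561428  0.01474315 -0.09238419]
 [ 0.09253152  0.00964345 -0.99566306]] [-0.18844023  0.56810084  1.22573924]
wrist 286.6104350531928 286.6104350531928 319.802244745073 203.0113885016695 [[ 0.2647479  -0.96431471 -0.00238373]
 [-0.92120384 -0.25364135  0.29504159]
 [-0.28511756 -0.07591574 -0.95548144]] [-0.64872988 -0.03899702  0.3793638 ]
```

View pics/a_side.png

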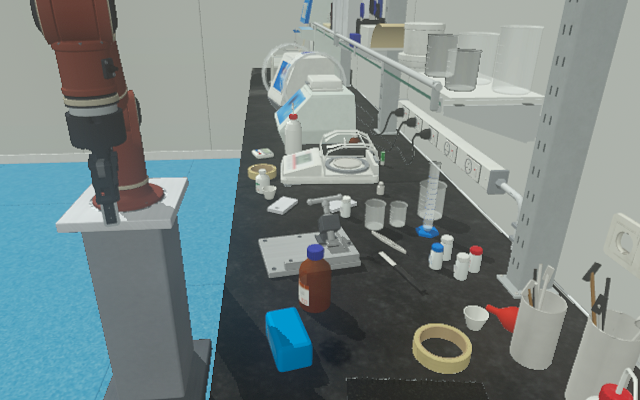

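View pics/a_top.png

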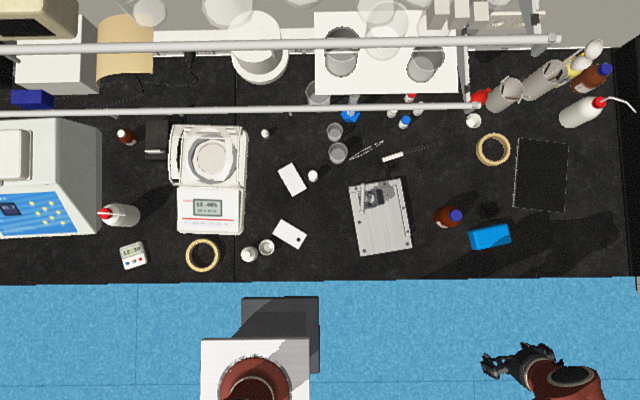

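View pics/a_wrist.png

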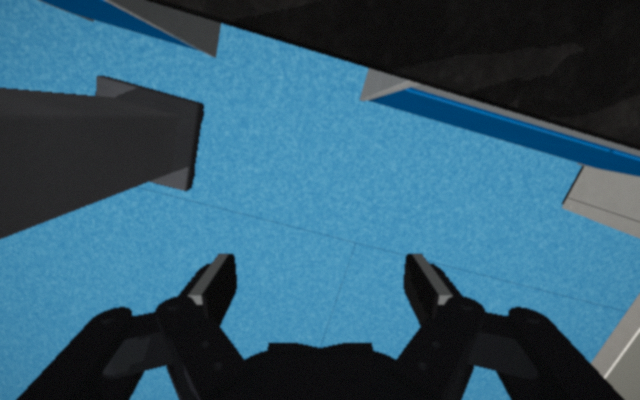

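The top view shows the clamp at about (380,217) and two coupon candidates at (291,179) and (290,234). The second seems to have a dark hole. I'll zoom in to measure.

```bash
cat > h.py <<'E'
import numpy as np, cv2
def ray(c,u,v,z):
    d=np.array([(u-c["cx"])/c["fx"],(v-c["cy"])/c["fy"],1.0])
    R=np.array(c["R"]);t=np.array(c["t"])
    o=-R.T@t; w=R.T@d
    return o+w*(z-o[2])/w[2]
def proj(c,X):
    p=np.array(c["R"])@np.array(X,float)+np.array(c["t"])
    return np.array([c["fx"]*p[0]/p[2]+c["cx"],c["fy"]*p[1]/p[2]+c["cy"]])
def tri(obs):
    A=[];b=[]
    for c,u,v in obs:
        R=np.array(c["R"]);t=np.array(c["t"])
        for k,w in ((0,(u-c["cx"])/c["fx"]),(1,(v-c["cy"])/c["fy"])):
            A.append(R[k]-w*R[2]); b.append(w*t[2]-t[k])
    x,res,_,_=np.linalg.lstsq(np.array(A),np.array(b),rcond=None); return x,res
E
python3 - <<'E'
import cv2
t=cv2.imread("pics/a_top.png"); s=cv2.imread("pics/a_side.png")
cv2.imwrite("pics/b1.png",cv2.resize(t[155:265,235:315],None,fx=7,fy=5.4,interpolation=cv2.INTER_CUBIC) if 0 else cv2.resize(t[155:265,230:330],None,fx=5,fy=5,interpolation=cv2.INTER_CUBIC))
cv2.imwrite("pics/b2.png",cv2.resize(t[170:265,335:425],None,fx=6,fy=6,interpolation=cv2.INTER_CUBIC))
cv2.imwrite("pics/b3.png",cv2.resize(s[180:285,240:370],None,fx=5.5,fy=5.5,interpolation=cv2.INTER_CUBIC))
E
```

```text
(no output)
```

View pics/b1.png

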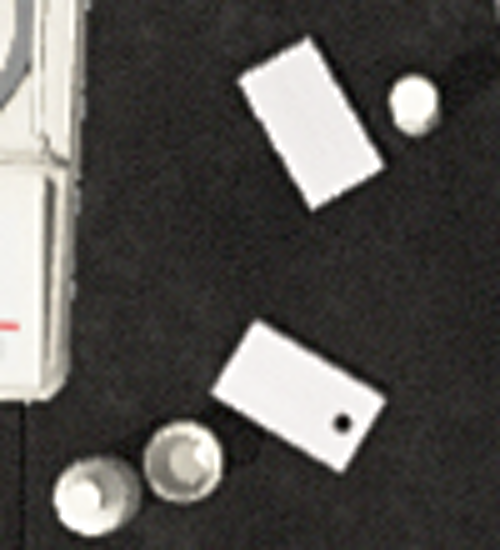

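View pics/b2.png

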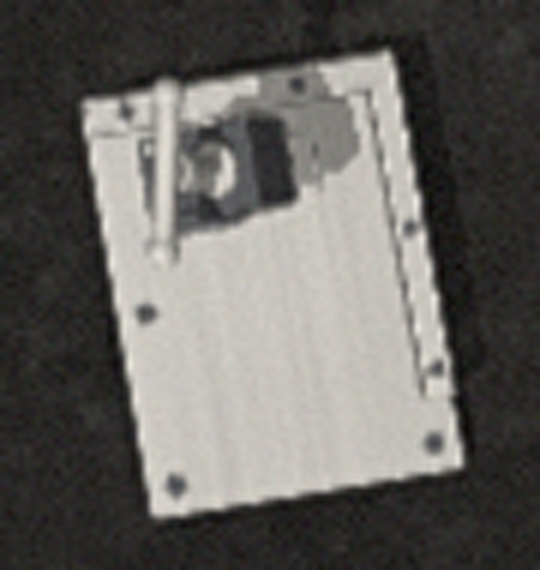

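View pics/b3.png

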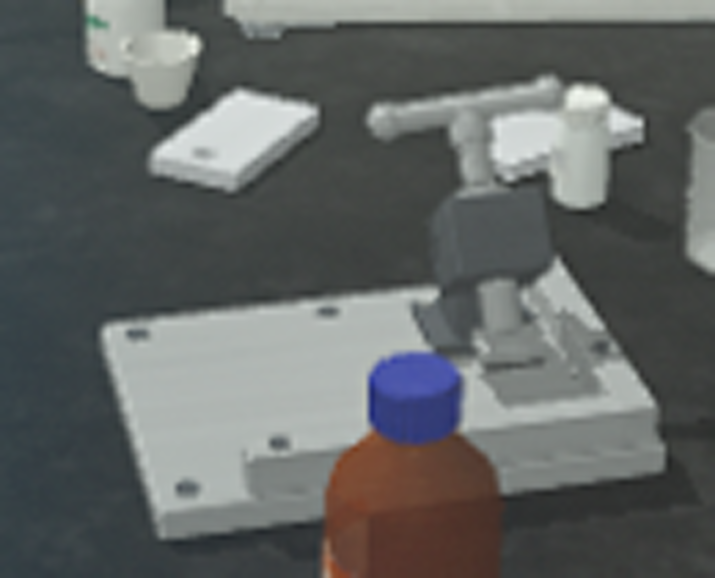

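The top crop shows the drilled coupon (hole at crop (343,423), i.e. image (298.6,239.6)). The bottle-side coupon is blank. The clamp's corner lies at crop b2 (~(368,92)). Now I'll fit poses.

```bash
python3 - <<'E'
import numpy as np,cv2
from cell import r
from h import *
c=r.capture("top"); cs=r.capture("side"); img=c["image"]
g=cv2.cvtColor(img,cv2.COLOR_BGR2GRAY)
# coupons
for (x0,y0,x1,y1) in ((270,215,312,255),(272,160,311,200)):
    m=(g>140).astype(np.uint8)*0; m[y0:y1,x0:x1]=(g[y0:y1,x0:x1]>150)
    n,l,st,ce=cv2.connectedComponentsWithStats(m)
    k=1+np.argmax(st[1:,4]); cn,_=cv2.findContours((l==k).astype(np.uint8),cv2.RETR_EXTERNAL,cv2.CHAIN_APPROX_NONE)
    cn=max(cn,key=len).reshape(-1,2)
    W=np.array([ray(c,u,v,0.010)[:2] for u,v in cn],np.float32)
    print(st[k],cv2.minAreaRect(W))
    print(ray(c,*cv2.moments(cn.reshape(-1,1,2))and(ce[k]),0.01))
P=lambda x,y:(x/5+230-.4,y/5+155-.4)
print("hole",ray(c,*P(343,423),0.01))
cor=[ray(c,*P(*p),0.01)[:2] for p in((258,320),(386,402),(344,472),(212,392))]
print(cor,np.mean(cor,0),[np.linalg.norm(cor[i]-cor[i-1]) for i in range(4)])
d=cor[3]-cor[2]+cor[0]-cor[1]; print("yaw +x(away hole)",np.arctan2(d[1],d[0]))
# clamp fit: parameters corner x,y,yaw
Q=lambda x,y:(x/6+335-.42,y/6+170-.42)
obs=[((-190,140,0),(155,518)),((-190,-14,0),(465,467)),((16,140,18),(82,100)),((16,-14,18),(392,48))]
obs=[((-190,140,0),(153,519)),((-190,-14,0),(465,467)),((16,140,18),(82,100)),((16,-14,18),(392,48))]
from scipy.optimize import least_squares
def X(p,l): 
    ca,sa=np.cos(p[2]),np.sin(p[2]); return np.array([p[0]+(ca*l[0]-sa*l[1])/1e3,p[1]+(sa*l[0]+ca*l[1])/1e3,.014+l[2]/1e3])
f=lambda p:np.concatenate([proj(c,X(p,l))-Q(*q) for l,q in obs])
s=least_squares(f,[.75,-.35,0]);print("corner",s.x,s.fun.round(2))
E
```

```text
[272 219  35  30 522] ((0.4561225175857544, -0.10731767117977142), (0.09108150005340576, 0.05117225646972656), 58.39435958862305)
[ 0.45640056 -0.10714554  0.01      ]
[278 163  28  34 499] ((0.6198574304580688, -0.11569970846176147), (0.09128040075302124, 0.050526320934295654), 29.419578552246094)
[ 0.61967733 -0.11610707  0.01      ]
hole [ 0.43961274 -0.13419227  0.01      ]
[array([ 0.50146445, -0.08400976]), array([ 0.45167867, -0.15987491]), array([ 0.4107156 , -0.13451538]), array([ 0.45903381, -0.05637032])] [ 0.45572313 -0.10869259] [np.float64(0.050638896136119896), np.float64(0.09074218376696437), np.float64(0.04817757676101268), np.float64(0.09187654869084551)]
yaw +x(away hole) 1.0036166358238607
corner [ 0.5976607  -0.42592229  0.15380565] [ 0.14 -0.26 -0.35 -0.36  0.21  0.35  0.01  0.29]
```

```bash
python3 - <<'E'
import numpy as np
from cell import r
from h import *
from scipy.spatial.transform import Rotation as Ro
s=r.read_state(); M=Ro.from_rotvec(s["orientation"]).as_matrix(); print(M.round(3),s["eef_pos"])
z=M[:,2]; print("jaw yaw",np.degrees(np.arctan2(z[1],z[0])))
c=r.capture("top")
P=lambda x,y:(x/5+230-.4,y/5+155-.4)
cy=1.015; A=np.array([[np.cos(cy),np.sin(cy)],[-np.sin(cy),np.cos(cy)]])
ctr=np.array([.456,-.1075])
for n,p,h in(("crucible",(183,461),.032),("jar",(96,496),.07),("vial",(413,103),.055)):
    X=ray(c,*P(*p),h); print(n,X,"in coupon frame",A@(X[:2]-ctr))
Q=lambda x,y:(x/6+335-.42,y/6+170-.42)
print("bar ends",ray(c,*Q(168,82),.113),ray(c,*Q(160,255),.113))
X=ray(c,453,217,.115);print("amber",X)
E
```

```text
[[-0.     0.964  0.265]
 [ 0.001  0.265 -0.964]
 [-1.    -0.    -0.001]] [ 0.17188312 -0.62647675  0.23071422]
jaw yaw -74.65320844323713
crucible [ 0.41902336 -0.04195477  0.032     ] in coupon frame [0.03616979 0.06599391]
jar [0.40099783 0.00215867 0.07      ] in coupon frame [0.06413266 0.10458138]
vial [ 0.62423725 -0.17923258  0.055     ] in coupon frame [ 0.02782989 -0.18076181]
bar ends [ 0.59140144 -0.3192063   0.113     ] [ 0.51194996 -0.31369847  0.113     ]
amber [ 0.49483633 -0.56288671  0.115     ]
```

```bash
for i in 1; do python3 -m crank '[[[0.058,0.107,0,0,0,0.01],[0.117,0.213,0,0,0,0.019],[0.175,0.32,0,0,0,0.028],[0.234,0.427,0,0,0,0.038],[0.292,0.533,0,0,0,0.047],[0.35,0.64,0,0,0,0.056],[0.409,0.747,0,0,0,0.066],[0.467,0.853,0,0,0,0.075]]]'; done
python3 -m crank '[[[0.058,0.107,0,0,0,0.01],[0.117,0.213,0,0,0,0.019],[0.175,0.32,0,0,0,0.028],[0.234,0.427,0,0,0,0.038],[0.292,0.533,0,0,0,0.047],[0.35,0.64,0,0,0,0.056],[0.409,0.747,0,0,0,0.066],[0.467,0.853,0,0,0,0.075]]]'
python3 -m crank '[[[0.058,0.107,0,0,0,0.01],[0.117,0.213,0,0,0,0.019],[0.175,0.32,0,0,0,0.028],[0.234,0.427,0,0,0,0.038],[0.292,0.533,0,0,0,0.047],[0.35,0.64,0,0,0,0.056],[0.409,0.747,0,0,0,0.066],[0.467,0.853,0,0,0,0.075]]]'
```

```text
time_s: 1.1
eef_pos: [0.2286, -0.5234, 0.2314]
orientation: [0.895, 1.379, -0.895]
wrist_force: [0.2, -0.5, 0.4]
opening: 0.0854
time_s: 1.9
eef_pos: [0.2847, -0.421, 0.2313]
orientation: [0.78, 1.426, -0.78]
wrist_force: [-0.1, -0.5, -0.3]
opening: 0.085
time_s: 2.7
eef_pos: [0.3407, -0.3186, 0.2313]
orientation: [0.665, 1.467, -0.665]
wrist_force: [0.7, -0.5, -0.5]
opening: 0.0853
```

```bash
python3 -m crank '[[[0.058,0.107,0,0,0,0.01],[0.117,0.213,0,0,0,0.019],[0.175,0.32,0,0,0,0.028],[0.234,0.427,0,0,0,0.038],[0.292,0.533,0,0,0,0.047],[0.35,0.64,0,0,0,0.056],[0.409,0.747,0,0,0,0.066],[0.467,0.853,0,0,0,0.075]]]'
python3 -m crank '[[[0.08,0.15,-0.1,0,0,0.013],[0.16,0.3,-0.2,0,0,0.026],[0.24,0.45,-0.3,0,0,0.04],[0.32,0.6,-0.4,0,0,0.05],[0.4,0.75,-0.5,0,0,0.065],[0.459,0.849,-0.6,0,0,0.074],[0.459,0.849,-0.7,0,0,0.074],[0.459,0.849,-0.7,0,0,0.074]]]' 0.53
python3 - <<'E'
from cell import r
import cv2,numpy as np
from h import *
c=r.capture("wrist"); s=r.read_state(); print(s["eef_pos"],s["opening"])
im=c["image"].copy()
cv2.imwrite("pics/c.png",im)
cy=1.015;ca,sa=np.cos(cy),np.sin(cy)
for l in((45,25),(-45,25),(-45,-25),(45,-25),(-31,0)):
    p=proj(c,(.456+(ca*l[0]-sa*l[1])/1e3,-.1075+(sa*l[0]+ca*l[1])/1e3,.01)); print(l,p.round(1)); cv2.circle(im,tuple(int(round(q)) for q in p),3,(0,0,255),1)
cv2.imwrite("pics/c2.png",im)
E
```

```text
time_s: 3.5
eef_pos: [0.3968, -0.2163, 0.2313]
orientation: [0.549, 1.5, -0.549]
wrist_force: [0.4, -0.2, -0.1]
opening: 0.0853
time_s: 4.3
eef_pos: [0.4506, -0.1143, 0.146]
orientation: [0.434, 1.53, -0.433]
wrist_force: [0.9, 0.2, 0.7]
opening: 0.0653
[ 0.45093889 -0.11489647  0.14680274] 0.06526813526231727
(45, 25) [295.6 137.8]
(-45, 25) [297.5 226.1]
(-45, -25) [345.5 226.3]
(45, -25) [348.3 138. ]
(-31, 0) [321.6 213.5]
```

View pics/c2.png

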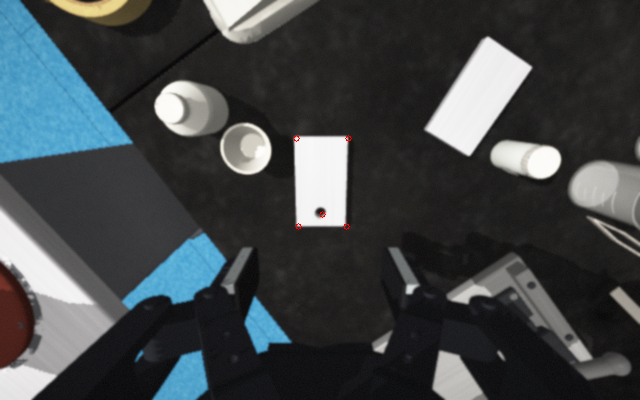

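The projected corners fall right on the coupon's (296,138) to (347,226), with the hole at (320,212), so the pose is confirmed. Descending.

```bash
python3 -m crank '[[[0.005,0.004,-0.15,0,0,0],[0.005,0.004,-0.3,0,0,0],[0.005,0.004,-0.45,0,0,0],[0.005,0.004,-0.6,0,0,0],[0.005,0.004,-0.75,0,0,0],[0.005,0.004,-0.9,0,0,0],[0.005,0.004,-1,0,0,0],[0.005,0.004,-1,0,0,0]]]'
python3 -m crank '[[[0,0,-0.05,0,0,0],[0,0,-0.1,0,0,0],[0,0,-0.15,0,0,0],[0,0,-0.19,0,0,0],[0,0,-0.22,0,0,0],[0,0,-0.22,0,0,0],[0,0,-0.22,0,0,0],[0,0,-0.22,0,0,0]]]'
python3 -m crank '[[[0,0,0,0,0,0],[0,0,0,0,0,0],[0,0,0,0,0,0],[0,0,0,0,0,0],[0,0,0,0,0,0],[0,0,0,0,0,0],[0,0,0,0,0,0],[0,0,0,0,0,0]]]' 0 40
python3 - <<'E'
from cell import r
import cv2
cv2.imwrite("pics/d.png",r.capture("wrist")["image"]); print(r.read_state()["wrist_force"])
E
```

```text
time_s: 5.15
eef_pos: [0.4515, -0.1152, 0.0267]
orientation: [0.435, 1.528, -0.436]
wrist_force: [0.1, -0.7, -0.8]
opening: 0.0657
time_s: 5.95
eef_pos: [0.452, -0.115, 0.001]
orientation: [0.435, 1.526, -0.435]
wrist_force: [-0.6, 0.5, 0.3]
opening: 0.0651
time_s: 6.75
eef_pos: [0.4519, -0.115, 0.0014]
orientation: [0.435, 1.526, -0.435]
wrist_force: [-1.2, -0.5, 6.2]
opening: 0.0485
[-0.52241714 -0.60160916  5.58278592]
```

View pics/d.png

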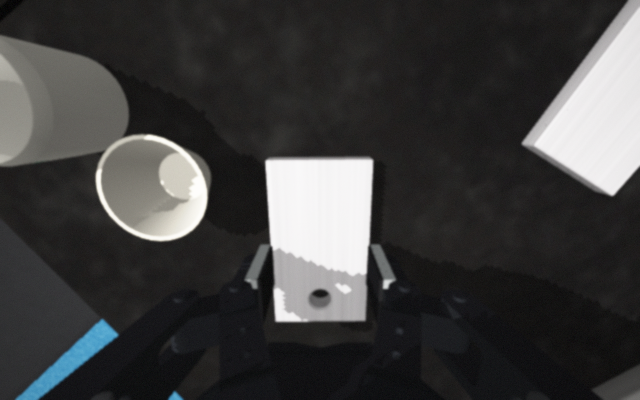

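Gripped: the opening is 48.5 mm with the coupon square between the pads, and the hole end is at image bottom (320,297). Now I'll lift and carry it.

```bash
python3 -m crank '[[[0,0,0.1,0,0,0],[0,0,0.23,0,0,0],[0,0,0.36,0,0,0],[0,0,0.49,0,0,0],[0,0,0.6,0,0,0],[0,-0.1,0.65,0,0,0],[0,-0.2,0.65,0,0,0],[0,-0.3,0.65,0,0,0]]]' - 60
python3 -m crank '[[[0.01,-0.125,0,0,0,-0.025],[0.02,-0.25,0,0,0,-0.05],[0.03,-0.375,0,0,0,-0.075],[0.04,-0.5,0,0,0,-0.1],[0.05,-0.625,0,0,0,-0.125],[0.06,-0.75,0,0,0,-0.15],[0.07,-0.875,0,0,0,-0.175],[0.08,-1,0,0,0,-0.2]]]'
python3 -m crank '[[[0.01,-0.125,0,0,0,-0.025],[0.02,-0.25,0,0,0,-0.05],[0.03,-0.375,0,0,0,-0.075],[0.04,-0.5,0,0,0,-0.1],[0.05,-0.625,0,0,0,-0.125],[0.06,-0.75,0,0,0,-0.15],[0.07,-0.875,0,0,0,-0.175],[0.092,-1,0,0,0,-0.231]]]'
python3 - <<'E'
from cell import r
import cv2
c=r.capture("top");s=r.read_state(); print(s["eef_pos"],s["opening"])
cv2.imwrite("pics/e.png",c["image"][150:280,300:440].repeat(4,0).repeat(4,1))
cv2.imwrite("pics/e2.png",r.capture("wrist")["image"])
E
```

```text
time_s: 7.6
eef_pos: [0.4515, -0.152, 0.0786]
orientation: [0.435, 1.527, -0.435]
wrist_force: [0.7, 0.5, -1.4]
opening: 0.048
time_s: 8.4
eef_pos: [0.4615, -0.2723, 0.0789]
orientation: [0.748, 1.438, -0.748]
wrist_force: [0.3, -0.1, -1.6]
opening: 0.0477
time_s: 9.2
eef_pos: [0.4722, -0.3923, 0.0788]
orientation: [1.1, 1.276, -1.1]
wrist_force: [-0.1, 0.7, -0.9]
opening: 0.0477
[ 0.47261042 -0.39593449  0.07905246] 0.048207868512128306
```

View pics/e.png

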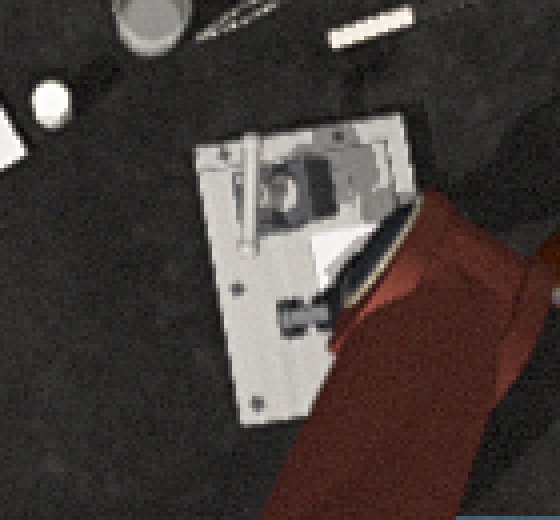

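View pics/e2.png

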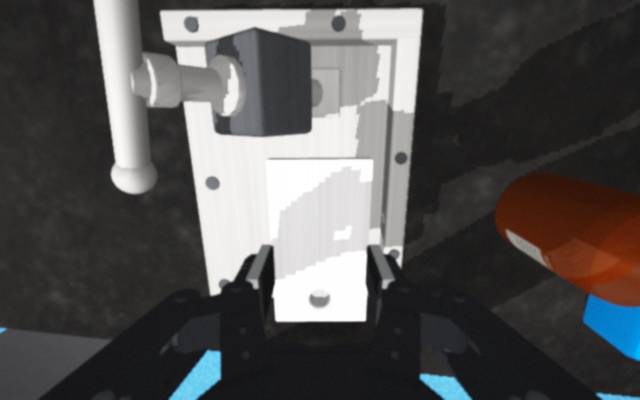

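```bash
cat >> h.py <<'E'
C=np.array([.5977,-.4259]); YAW=.1538
def cl(x,y,z=0,C=C,yaw=YAW):
    ca,sa=np.cos(yaw),np.sin(yaw)
    return np.array([C[0]+(ca*x-sa*y)/1e3,C[1]+(sa*x+ca*y)/1e3,.014+z/1e3])
def tocl(X,C=C,yaw=YAW):
    d=(np.array(X)[:2]-C)*1e3; ca,sa=np.cos(yaw),np.sin(yaw)
    return np.array([ca*d[0]+sa*d[1],-sa*d[0]+ca*d[1]])
E
python3 - <<'E'
from cell import r
import cv2
from h import *
c=r.capture("wrist");im=c["image"].copy();print(r.read_state()["eef_pos"],tocl(r.read_state()["eef_pos"]))
for p in((0,0,0),(0,0,18),(0,140,18),(16,140,18),(16,-14,18),(-154,0,18),(-154,0,0),(-154,-14,18),(-190,140,0)):
    q=proj(c,cl(*p)); print(p,q.round(1)); cv2.circle(im,tuple(int(round(v)) for v in q),3,(0,0,255),1)
im=cv2.resize(im[0:260,150:430],None,fx=2.3,fy=2.3); cv2.imwrite("pics/f.png",im)
E
```

```text
[ 0.47219883 -0.39224844  0.07875598] [-118.86453084   52.48041138]
(0, 0, 0) [396.7  42.1]
(0, 0, 18) [404.7  34.7]
(0, 140, 18) [165.2  35.7]
(16, 140, 18) [160.6   3.9]
(16, -14, 18) [431.6   2.8]
(-154, 0, 18) [387.5 268.4]
(-154, 0, 0) [382.4 256.9]
(-154, -14, 18) [406.4 268.3]
(-190, 140, 0) [213.2 296.4]
```

View pics/f.png

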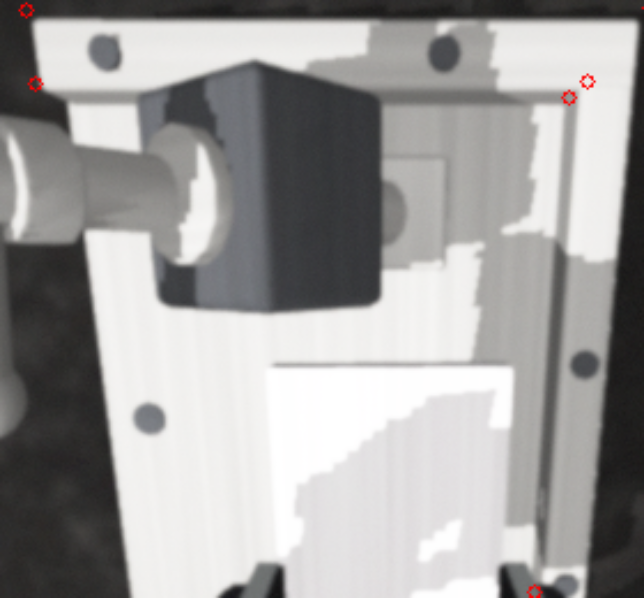

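The wrist view shows the coupon parallel to the clamp axes, clear of the pedestal, with its right edge well left of the side fence. Lowering it.

```bash
python3 -m crank '[[[0,0,-0.1,0,0,0],[0,0,-0.2,0,0,0],[0,0,-0.3,0,0,0],[0,0,-0.4,0,0,0],[0,0,-0.46,0,0,0],[0,0,-0.5,0,0,0],[0,0,-0.515,0,0,0],[0,0,-0.52,0,0,0]]]'
python3 -m crank '[[[0,0,-0.003,0,0,0],[0,0,-0.006,0,0,0],[0,0,-0.008,0,0,0],[0,0,-0.008,0,0,0],[0,0,-0.008,0,0,0],[0,0,-0.008,0,0,0],[0,0,-0.008,0,0,0],[0,0,-0.008,0,0,0]]]'
```

```text
time_s: 10.15
eef_pos: [0.4726, -0.3911, 0.0165]
orientation: [1.095, 1.278, -1.095]
wrist_force: [-0.2, -0.4, -1.4]
opening: 0.0477
time_s: 10.95
eef_pos: [0.4726, -0.3911, 0.0157]
orientation: [1.095, 1.278, -1.095]
wrist_force: [-0.5, 0.4, 0.2]
opening: 0.0477
```

```bash
python3 -m crank '[[[0,0,0,0,0,0],[0,0,0,0,0,0],[0,0,0,0,0,0],[0,0,0,0,0,0],[0,0,0.1,0,0,0],[0,0,0.2,0,0,0],[0,0,0.3,0,0,0],[0,0,0.4,0,0,0]]]' 0.41
python3 -m crank '[[[-0.014,0.09,0,0,0,0],[-0.028,0.18,0,0,0,0],[-0.042,0.27,0,0,0,0],[-0.06,0.385,0,0,0,0],[-0.06,0.385,0,0,0,0],[-0.06,0.385,0,0,0,0],[-0.06,0.385,0,0,0,0],[-0.06,0.385,0,0,0,0]]]' -1
python3 - <<'E'
from cell import r
import cv2
from h import *
c=r.capture("wrist");im=c["image"];s=r.read_state();print(s["eef_pos"],tocl(s["eef_pos"]),s["opening"])
cv2.imwrite("pics/g.png",im)
E
```

```text
time_s: 11.75
eef_pos: [0.4728, -0.3913, 0.0653]
orientation: [1.095, 1.277, -1.095]
wrist_force: [-0.3, 0.9, -0.1]
opening: 0.0604
time_s: 12.55
eef_pos: [0.4652, -0.3457, 0.0635]
orientation: [1.095, 1.277, -1.096]
wrist_force: [-0.1, -0.4, 0.3]
opening: 0.0
[ 0.46519544 -0.34555858  0.06346919] [-118.63263389   99.69202821] 1.6663363012596396e-05
```

View pics/g.png

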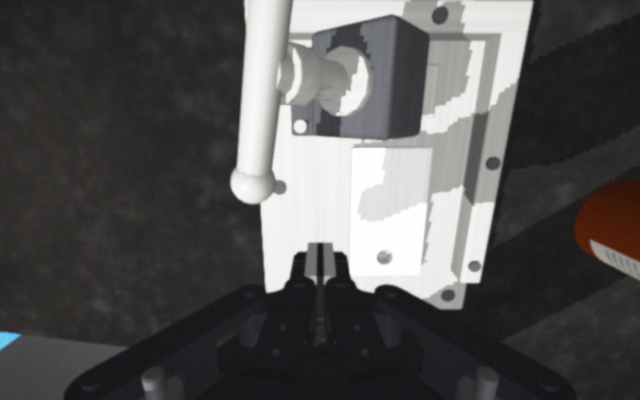

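```bash
python3 - <<'E'
from cell import r
from h import *
c=r.capture("wrist");R=np.array(c["R"]);o=-R.T@np.array(c["t"]);print(o,tocl(o))
for p in ((50,),):pass
# coupon corners seen
for uv in((351,148),(432,150),(421,275),(351,273),(384,257)):
    print(tocl(ray(c,*uv,.024)))
# fence side inner bottom line, top
print("fence", tocl(ray(c,453,281,.032)),tocl(ray(c,499,37,.032)))
E
```

```text
[ 0.53906049 -0.33411602  0.20566602] [-43.88654086  99.68381013]
[-63.93626358  80.06424677]
[-65.22283375  29.18201567]
[-154.24019834   26.88969517]
[-152.55278407   77.29394181]
[-139.82206759   54.44536871]
fence [-154.12139275    7.44306193] [-4.1088883   3.12809702]
```

```bash
python3 -m crank '[[[0,0,-0.1,0,0,0],[0,0,-0.2,0,0,0],[0,0,-0.3,0,0,0],[0,0,-0.35,0,0,0],[0,0,-0.385,0,0,0],[0,0,-0.385,0,0,0],[0.004,-0.025,-0.385,0,0,0],[0.008,-0.05,-0.385,0,0,0]]]'
python3 -m crank '[[[0.004,-0.027,0,0,0,0],[0.008,-0.054,0,0,0,0],[0.013,-0.081,0,0,0,0],[0.017,-0.108,0,0,0,0],[0.021,-0.135,0,0,0,0],[0.025,-0.162,0,0,0,0],[0.029,-0.189,0,0,0,0],[0.033,-0.21,0,0,0,0]]]'
python3 - <<'E'
from cell import r
import cv2
from h import *
c=r.capture("wrist");im=c["image"];s=r.read_state();print(s["eef_pos"],tocl(s["eef_pos"]),s["wrist_force"])
cv2.imwrite("pics/i.png",im)
E
```

```text
time_s: 13.45
eef_pos: [0.4667, -0.3513, 0.0178]
orientation: [1.095, 1.277, -1.095]
wrist_force: [0.4, 0.8, 0.3]
opening: -0.0003
time_s: 14.25
eef_pos: [0.4705, -0.3758, 0.0176]
orientation: [1.096, 1.278, -1.094]
wrist_force: [-0.7, 4.3, 5.4]
opening: -0.0
[ 0.47065672 -0.37642798  0.01764988] [-117.96483956   68.3503741 ] [0.17016405 3.1286976  4.0016279 ]
```

View pics/i.png

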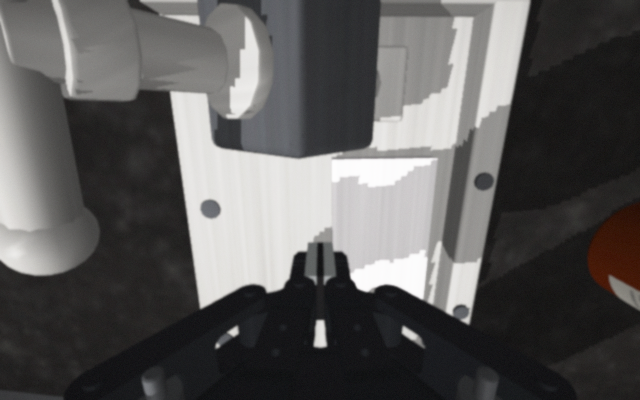

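The coupon still has a narrow gap to the fence (edge at x≈432, fence foot at ≈445). I'll keep pushing in small steps.

```bash
python3 -m crank '[[[0.001,-0.008,0,0,0,0],[0.002,-0.016,0,0,0,0],[0.003,-0.022,0,0,0,0],[0.004,-0.028,0,0,0,0],[0.005,-0.033,0,0,0,0],[0.005,-0.033,0,0,0,0],[0.005,-0.033,0,0,0,0],[0.005,-0.033,0,0,0,0]]]'
python3 -m crank '[[[0.001,-0.004,0,0,0,0],[0.001,-0.008,0,0,0,0],[0.002,-0.012,0,0,0,0],[0.002,-0.016,0,0,0,0],[0.003,-0.02,0,0,0,0],[0.003,-0.02,0,0,0,0],[0.003,-0.02,0,0,0,0],[0.003,-0.02,0,0,0,0]]]'
python3 - <<'E'
from cell import r
import cv2
from h import *
c=r.capture("wrist");im=c["image"];s=r.read_state();print(s["eef_pos"],tocl(s["eef_pos"]),s["wrist_force"])
cv2.imwrite("pics/j.png",cv2.resize(im[0:340,280:540],None,fx=1.75,fy=1.75))
E
```

```text
time_s: 15.1
eef_pos: [0.4711, -0.3795, 0.0176]
orientation: [1.095, 1.278, -1.094]
wrist_force: [-0.7, 3.4, 5.9]
opening: 0.0
time_s: 15.9
eef_pos: [0.4715, -0.3818, 0.0176]
orientation: [1.095, 1.279, -1.094]
wrist_force: [-0.6, 3.6, 5.9]
opening: 0.0001
[ 0.47149839 -0.38179542  0.01763603] [-117.9553619   62.9173487] [-1.00838669  3.45162265  6.04634454]
```

View pics/j.png

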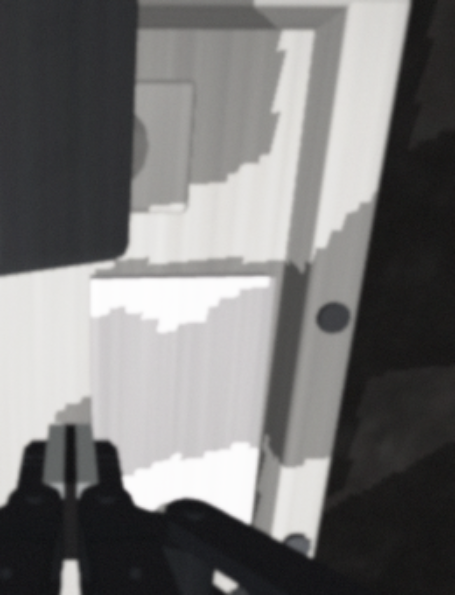

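```bash
python3 -m crank '[[[0.001,-0.005,0,0,0,0],[0.002,-0.01,0,0,0,0],[0.002,-0.015,0,0,0,0],[0.003,-0.02,0,0,0,0],[0.003,-0.02,0,0,0,0],[0.003,-0.02,0,0,0,0],[0.003,-0.02,0,0,0,0],[0.003,-0.02,0,0,0,0]]]'
python3 -m crank '[[[0.001,-0.004,0,0,0,0],[0.001,-0.008,0,0,0,0],[0.002,-0.012,0,0,0,0],[0.002,-0.012,0,0,0,0],[0.002,-0.012,0,0,0,0],[0.002,-0.012,0,0,0,0],[0.002,-0.012,0,0,0,0],[0.002,-0.012,0,0,0,0]]]'
python3 - <<'E'
from cell import r
import cv2
from h import *
c=r.capture("wrist");im=c["image"];s=r.read_state();print(s["eef_pos"],tocl(s["eef_pos"]),s["wrist_force"])
cv2.imwrite("pics/k.png",cv2.resize(im[0:340,280:540],None,fx=1.75,fy=1.75))
E
```

```text
time_s: 16.75
eef_pos: [0.4719, -0.3842, 0.0176]
orientation: [1.095, 1.278, -1.094]
wrist_force: [-0.6, 3.9, 5.2]
opening: 0.0004
time_s: 17.55
eef_pos: [0.4721, -0.3855, 0.0177]
orientation: [1.096, 1.279, -1.094]
wrist_force: [-1.6, 4.1, 5.8]
opening: 0.0002
[ 0.47212711 -0.38552784  0.01766125] [-117.90585428   59.13267014] [-0.82104567  4.42639317  5.8987656 ]
```

View pics/k.png

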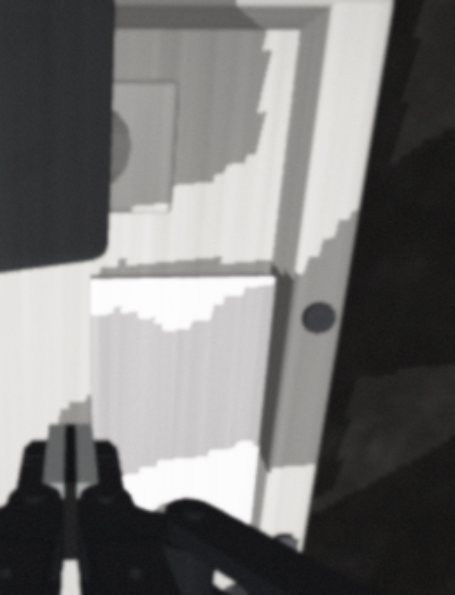

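```bash
python3 -m crank '[[[0,-0.003,0,0,0,0],[0.001,-0.006,0,0,0,0],[0.001,-0.009,0,0,0,0],[0.001,-0.009,0,0,0,0],[0.001,-0.009,0,0,0,0],[0.001,-0.009,0,0,0,0],[0.001,-0.009,0,0,0,0],[0.001,-0.009,0,0,0,0]]]'
python3 -m crank '[[[0,-0.003,0,0,0,0],[0.001,-0.006,0,0,0,0],[0.001,-0.009,0,0,0,0],[0.001,-0.009,0,0,0,0],[0.001,-0.009,0,0,0,0],[0.001,-0.009,0,0,0,0],[0.001,-0.009,0,0,0,0],[0.001,-0.009,0,0,0,0]]]'
```

```text
time_s: 18.4
eef_pos: [0.4721, -0.3856, 0.0176]
orientation: [1.096, 1.281, -1.093]
wrist_force: [-1.3, 5.5, 7.0]
opening: 0.0003
time_s: 19.2
eef_pos: [0.4721, -0.3856, 0.0177]
orientation: [1.097, 1.282, -1.093]
wrist_force: [-0.3, 6.2, 8.4]
opening: -0.0
```

Position stalled as the force rose to 6 N: the coupon is against the side fence. Next I'll move to its front end.

```bash
python3 -m crank '[[[-0.006,0.04,0,0,0,0],[-0.013,0.082,0.05,0,0,0],[-0.013,0.082,0.15,0,0,0],[-0.013,0.082,0.25,0,0,0],[-0.013,0.082,0.35,0,0,0],[-0.09,-0.018,0.35,0,0,0],[-0.17,-0.118,0.35,0,0,0],[-0.25,-0.218,0.35,0,0,0]]]'
python3 -m crank '[[[-0.08,-0.1,0,0,0,0],[-0.159,-0.192,0,0,0,0],[-0.159,-0.192,-0.1,0,0,0],[-0.159,-0.192,-0.2,0,0,0],[-0.159,-0.192,-0.3,0,0,0],[-0.159,-0.192,-0.345,0,0,0],[-0.159,-0.192,-0.345,0,0,0],[-0.159,-0.192,-0.345,0,0,0]]]'
python3 - <<'E'
from cell import r
import cv2
from h import *
c=r.capture("wrist");im=c["image"];s=r.read_state();print(s["eef_pos"],tocl(s["eef_pos"]),s["wrist_force"])
cv2.imwrite("pics/l.png",im)
E
```

```text
time_s: 20.0
eef_pos: [0.4398, -0.4165, 0.059]
orientation: [1.095, 1.278, -1.098]
wrist_force: [-0.7, -0.4, 0.3]
opening: -0.0001
time_s: 20.8
eef_pos: [0.4235, -0.4371, 0.0178]
orientation: [1.095, 1.279, -1.094]
wrist_force: [-1.3, 0.3, 0.7]
opening: 0.0
[ 0.42351832 -0.4374893   0.01817289] [-173.90106505   15.23115082] [-0.33276885  0.40992277  0.44707551]
```

View pics/l.png

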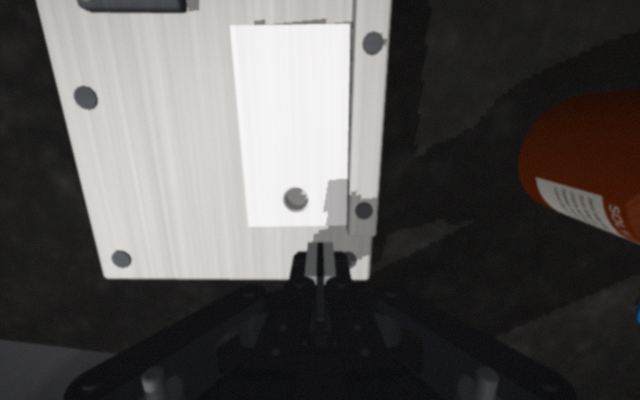

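```bash
python3 -m crank '[[[-0.01,0.066,0,0,0,0],[0.03,0.072,0,0,0,0],[0.07,0.078,0,0,0,0],[0.11,0.084,0,0,0,0],[0.15,0.091,0,0,0,0],[0.19,0.097,0,0,0,0],[0.23,0.103,0,0,0,0],[0.27,0.109,0,0,0,0]]]'
python3 -m crank '[[[0.03,0.005,0,0,0,0],[0.06,0.009,0,0,0,0],[0.09,0.014,0,0,0,0],[0.12,0.019,0,0,0,0],[0.15,0.023,0,0,0,0],[0.18,0.028,0,0,0,0],[0.2,0.031,0,0,0,0],[0.2,0.031,0,0,0,0]]]'
python3 - <<'E'
from cell import r
import cv2
from h import *
c=r.capture("wrist");im=c["image"];s=r.read_state();print(s["eef_pos"],tocl(s["eef_pos"]),s["wrist_force"])
cv2.imwrite("pics/m.png",im)
E
```

```text
time_s: 21.65
eef_pos: [0.4556, -0.4245, 0.0179]
orientation: [1.095, 1.278, -1.095]
wrist_force: [-2.3, -0.0, 1.5]
opening: 0.0001
time_s: 22.45
eef_pos: [0.4802, -0.4205, 0.0179]
orientation: [1.095, 1.278, -1.094]
wrist_force: [0.4, -0.2, -0.3]
opening: 0.0001
[ 0.48000399 -0.42050877  0.01793434] [-115.48083064   23.35796378] [-0.41857496  0.24396028  0.71489937]
```

View pics/m.png

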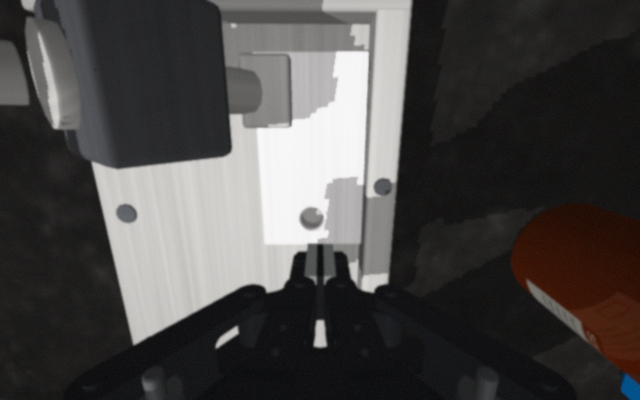

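```bash
python3 -m crank '[[[0.01,0.002,0,0,0,0],[0.02,0.003,0,0,0,0],[0.03,0.005,0,0,0,0],[0.04,0.006,0,0,0,0],[0.05,0.008,0,0,0,0],[0.06,0.009,0,0,0,0],[0.068,0.011,0,0,0,0],[0.068,0.011,0,0,0,0]]]'
python3 -m crank '[[[0.004,0.001,0,0,0,0],[0.008,0.001,0,0,0,0],[0.012,0.002,0,0,0,0],[0.016,0.003,0,0,0,0],[0.02,0.003,0,0,0,0],[0.02,0.003,0,0,0,0],[0.02,0.003,0,0,0,0],[0.02,0.003,0,0,0,0]]]'
python3 - <<'E'
from cell import r
import cv2
from h import *
c=r.capture("wrist");im=c["image"];s=r.read_state();print(s["eef_pos"],tocl(s["eef_pos"]),s["wrist_force"])
cv2.imwrite("pics/n.png",cv2.resize(im[0:300,200:440],None,fx=2,fy=2))
E
```

```text
time_s: 23.3
eef_pos: [0.4879, -0.4193, 0.0179]
orientation: [1.095, 1.278, -1.094]
wrist_force: [-0.9, -1.0, -0.4]
opening: 0.0001
time_s: 24.1
eef_pos: [0.49, -0.419, 0.0179]
orientation: [1.095, 1.278, -1.095]
wrist_force: [0.1, 0.4, 0.5]
opening: -0.0002
[ 0.49005846 -0.41905541  0.01797138] [-105.3223977    23.25387801] [ 0.74637459 -0.54142519 -0.82564067]
```

View pics/n.png

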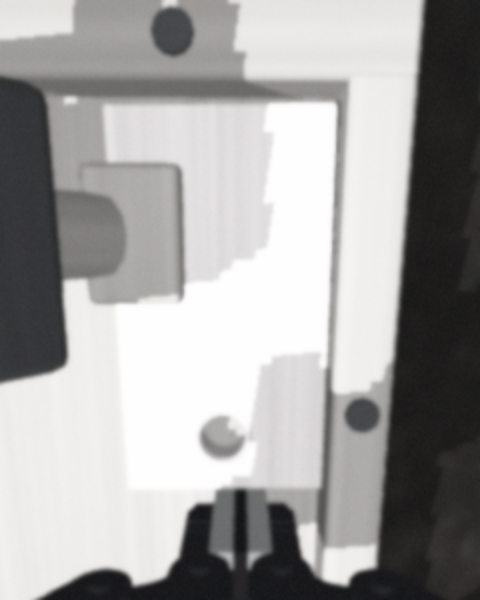

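```bash
python3 -m crank '[[[0.004,0.001,0,0,0,0],[0.008,0.001,0,0,0,0],[0.012,0.002,0,0,0,0],[0.016,0.003,0,0,0,0],[0.016,0.003,0,0,0,0],[0.016,0.003,0,0,0,0],[0.016,0.003,0,0,0,0],[0.016,0.003,0,0,0,0]]]'
python3 -m crank '[[[0.004,0.001,0,0,0,0],[0.008,0.001,0,0,0,0],[0.012,0.002,0,0,0,0],[0.016,0.003,0,0,0,0],[0.016,0.003,0,0,0,0],[0.016,0.003,0,0,0,0],[0.016,0.003,0,0,0,0],[0.016,0.003,0,0,0,0]]]'
```

```text
time_s: 24.95
eef_pos: [0.492, -0.4187, 0.0179]
orientation: [1.095, 1.278, -1.095]
wrist_force: [-0.5, 0.7, -0.5]
opening: 0.0003
time_s: 25.75
eef_pos: [0.4929, -0.4186, 0.0179]
orientation: [1.095, 1.279, -1.096]
wrist_force: [-4.1, -0.9, 2.3]
opening: -0.0001
```

```bash
python3 -m crank '[[[0.004,0.001,0,0,0,0],[0.008,0.001,0,0,0,0],[0.012,0.002,0,0,0,0],[0.012,0.002,0,0,0,0],[0.012,0.002,0,0,0,0],[0.012,0.002,0,0,0,0],[0.012,0.002,0,0,0,0],[0.012,0.002,0,0,0,0]]]'
python3 - <<'E'
from cell import r
import cv2
from h import *
c=r.capture("wrist");im=c["image"];s=r.read_state();print(s["eef_pos"],tocl(s["eef_pos"]),s["wrist_force"])
cv2.imwrite("pics/o.png",cv2.resize(im[0:300,220:420],None,fx=2.5,fy=2,interpolation=cv2.INTER_CUBIC) if 0 else cv2.resize(im[0:270,200:440],None,fx=2.2,fy=2.2,interpolation=cv2.INTER_CUBIC))
E
```

```text
time_s: 26.55
eef_pos: [0.4929, -0.4185, 0.0179]
orientation: [1.095, 1.281, -1.098]
wrist_force: [-6.0, -1.1, 3.0]
opening: 0.0003
[ 0.49293744 -0.41860989  0.01786482] [-102.40914635   23.25309445] [-5.98052984 -0.09418447  3.72733087]
```

View pics/o.png

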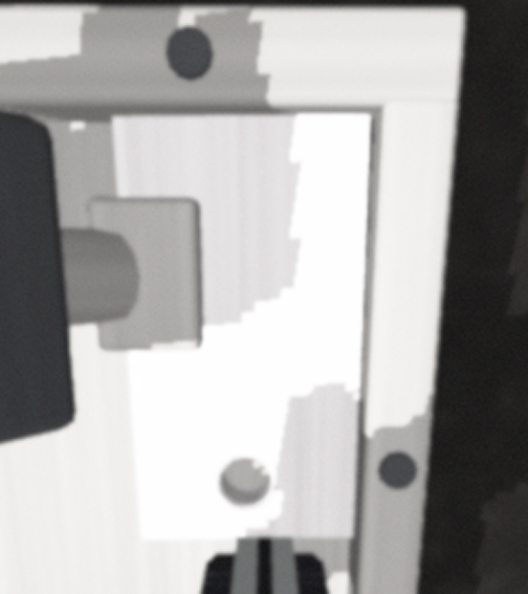

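Rear edge looks seated (thin uniform line at crop row ~112, with a stall at 6 N), but a sliver is visible along the side fence at x≈375. I'll make a confirming push from the left side.

```bash
python3 -m crank '[[[-0.04,-0.006,0,0,0,0],[-0.099,-0.015,0,0,0,0],[-0.099,-0.015,0.1,0,0,0],[-0.099,-0.015,0.2,0,0,0],[-0.099,-0.015,0.3,0,0,0],[-0.099,-0.015,0.35,0,0,0],[-0.05,0.085,0.35,0,0,0],[0,0.185,0.35,0,0,0]]]'
python3 -m crank '[[[0.05,0.1,0,0,0,0],[0.092,0.201,0,0,0,0],[0.092,0.201,0,0,0,0],[0.092,0.201,-0.1,0,0,0],[0.092,0.201,-0.2,0,0,0],[0.092,0.201,-0.3,0,0,0],[0.092,0.201,-0.35,0,0,0],[0.092,0.201,-0.35,0,0,0]]]'
python3 - <<'E'
from cell import r
import cv2
from h import *
c=r.capture("wrist");im=c["image"];s=r.read_state();print(s["eef_pos"],tocl(s["eef_pos"]),s["wrist_force"])
cv2.imwrite("pics/p.png",im)
E
```

```text
time_s: 27.4
eef_pos: [0.4956, -0.3948, 0.0601]
orientation: [1.096, 1.278, -1.095]
wrist_force: [-0.1, 0.8, -0.5]
opening: 0.0001
time_s: 28.2
eef_pos: [0.5017, -0.3728, 0.015]
orientation: [1.094, 1.285, -1.101]
wrist_force: [-5.4, -1.2, -4.5]
opening: 0.0
[ 0.5016636  -0.37284594  0.01541145] [-86.77521173  67.14005338] [-6.44685484 -1.75570505 -2.32709927]
```

View pics/p.png

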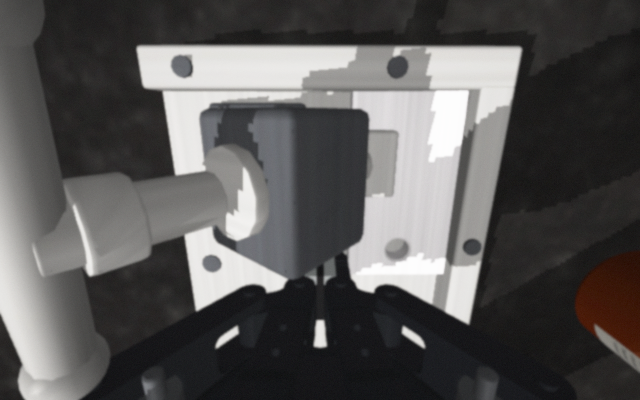

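The tool is touching the front of the housing (−6 N in x; the housing's near corner at (290,275) meets the fingers). I'll back off 9 mm towards the front, then push right.

```bash
python3 -m crank '[[[-0.02,-0.003,0,0,0,0],[-0.04,-0.006,0,0,0,0],[-0.06,-0.009,0,0,0,0],[-0.078,-0.012,0,0,0,0],[-0.078,-0.012,0,0,0,0],[-0.078,-0.012,0.01,0,0,0],[-0.078,-0.012,0.01,0,0,0],[-0.078,-0.012,0.01,0,0,0]]]'
python3 - <<'E'
from cell import r
import cv2
from h import *
c=r.capture("wrist");im=c["image"];s=r.read_state();print(s["eef_pos"],tocl(s["eef_pos"]),s["wrist_force"])
cv2.imwrite("pics/q.png",im)
E
```

```text
time_s: 29.05
eef_pos: [0.4972, -0.3732, 0.0193]
orientation: [1.095, 1.278, -1.095]
wrist_force: [-0.1, -0.2, -0.2]
opening: 0.0003
[ 0.49706506 -0.37317311  0.01920913] [-91.3695915   67.52121486] [-0.28029144 -0.29174449 -0.17539944]
```

View pics/q.png

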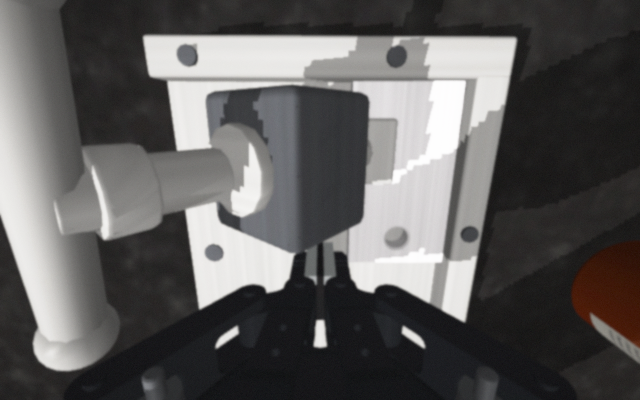

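```bash
python3 -m crank '[[[0.002,-0.013,0,0,0,0],[0.004,-0.026,0,0,0,0],[0.006,-0.039,0,0,0,0],[0.008,-0.052,0,0,0,0],[0.009,-0.06,0,0,0,0],[0.01,-0.066,0,0,0,0],[0.011,-0.07,0,0,0,0],[0.011,-0.07,0,0,0,0]]]'
python3 -m crank '[[[0,-0.004,0,0,0,0],[0.001,-0.008,0,0,0,0],[0.002,-0.012,0,0,0,0],[0.003,-0.016,0,0,0,0],[0.003,-0.016,0,0,0,0],[0.003,-0.016,0,0,0,0],[0.003,-0.016,0,0,0,0],[0.003,-0.016,0,0,0,0]]]'
```

```text
time_s: 29.9
eef_pos: [0.4982, -0.3816, 0.0191]
orientation: [1.095, 1.278, -1.095]
wrist_force: [0.3, -0.6, 0.1]
opening: 0.0002
time_s: 30.7
eef_pos: [0.4981, -0.3824, 0.019]
orientation: [1.096, 1.281, -1.095]
wrist_force: [-1.4, 4.4, 3.5]
opening: 0.0003
```

```bash
python3 -m crank '[[[0,-0.004,0,0,0,0],[0.001,-0.008,0,0,0,0],[0.002,-0.012,0,0,0,0],[0.002,-0.012,0,0,0,0],[0.002,-0.012,0,0,0,0],[0.002,-0.012,0,0,0,0],[0.002,-0.012,0,0,0,0],[0.002,-0.012,0,0,0,0]]]'
python3 - <<'E'
from cell import r
import cv2
from h import *
c=r.capture("wrist");im=c["image"];s=r.read_state();print(s["eef_pos"],tocl(s["eef_pos"]),s["wrist_force"])
cv2.imwrite("pics/s.png",cv2.resize(im[20:290,300:540],None,fx=2.2,fy=2.2,interpolation=cv2.INTER_CUBIC))
E
```

```text
time_s: 31.5
eef_pos: [0.4981, -0.3825, 0.019]
orientation: [1.097, 1.283, -1.094]
wrist_force: [-3.1, 6.9, 5.0]
opening: -0.0002
[ 0.4981212  -0.38251542  0.0189517 ] [-91.75710383  58.12738451] [-3.37606505  6.86494107  3.59260187]
```

View pics/s.png

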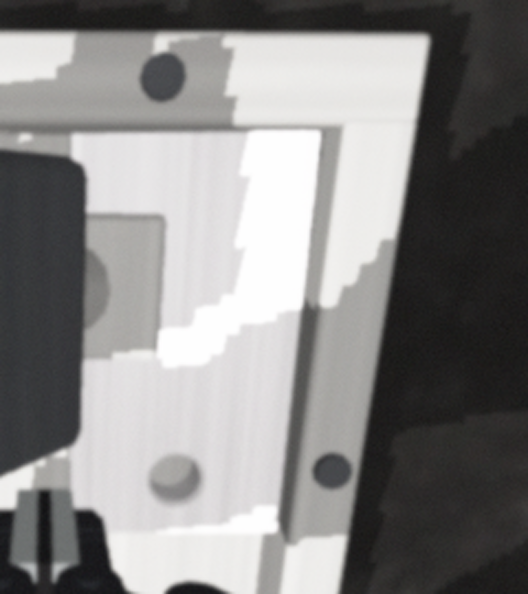

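Coupon sits flush: its right edge meets the fence wall in parallel and the rear line is thin and uniform; force 6.9 N at stall. Now retreat and measure the handle.

```bash
python3 -m crank '[[[-0.006,0.04,0,0,0,0],[-0.013,0.06,0.05,0,0,0],[-0.013,0.06,0.2,0,0,0],[-0.05,0.06,0.35,0,0,0],[-0.1,0.1,0.5,0,0,0],[-0.15,0.15,0.65,0,0,0],[-0.2,0.2,0.8,0,0,0],[-0.25,0.25,0.95,0,0,0]]]'
python3 - <<'E'
from cell import r
import cv2
from h import *
t=r.capture("top");s_=r.capture("side");w=r.capture("wrist");s=r.read_state();print(s["eef_pos"],tocl(s["eef_pos"]),s["joints"].round(3))
cv2.imwrite("pics/t1.png",cv2.resize(t["image"][165:265,330:430],None,fx=5,fy=5,interpolation=cv2.INTER_CUBIC))
cv2.imwrite("pics/t2.png",cv2.resize(s_["image"][180:285,240:370],None,fx=5.5,fy=5.5,interpolation=cv2.INTER_CUBIC))
cv2.imwrite("pics/t3.png",w["image"])
E
```

```text
time_s: 32.35
eef_pos: [0.4687, -0.3562, 0.1352]
orientation: [1.095, 1.274, -1.096]
wrist_force: [0.4, -0.6, 0.4]
opening: -0.0001
[ 0.46948009 -0.35644888  0.13523274] [-116.06689333   88.27389172] [ 0.642  0.625 -0.047  1.721  0.04   0.791 -0.843]
```

View pics/t1.png

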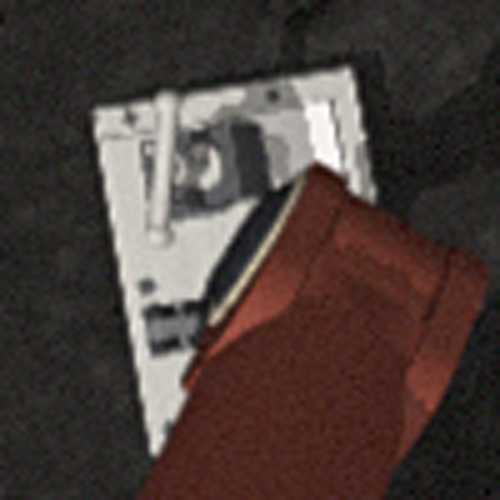

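View pics/t2.png

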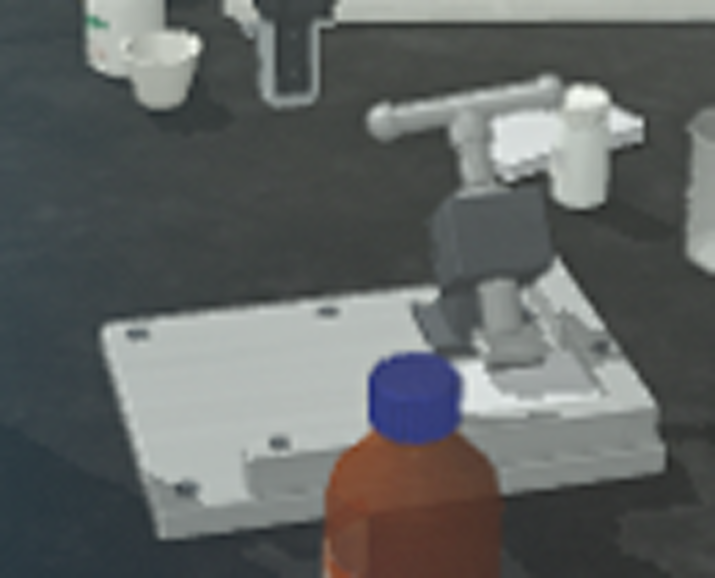

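View pics/t3.png

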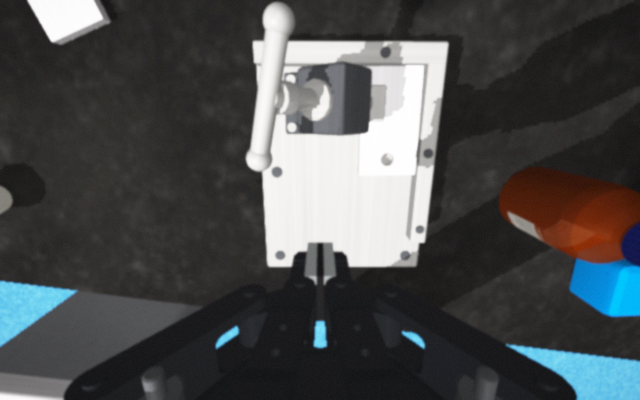

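```bash
python3 - <<'E'
from cell import r
from h import *
from scipy.optimize import least_squares
t=r.capture("top");sd=r.capture("side");w=r.capture("wrist")
F=lambda x,y,f,o:(x/f+o[0]-.4,y/f+o[1]-.4)
obs=[(t,F(160,237,5,(330,165)),-1,1),(t,F(166,97,5,(330,165)),1,1),(sd,F(382,122,5.5,(240,180)),-1,1),(sd,F(548,88,5.5,(240,180)),1,1),(w,(259,160),-1,.7),(w,(278,18),1,.7)]
a=np.radians(40);e1=np.array([1,0,0]);e2=np.array([0,np.cos(a),-np.sin(a)])
def f(p,o=obs):
    out=[]
    for c,uv,sg,wt in o:
        q=p[:3]+sg*p[4]*(np.cos(p[3])*e1+np.sin(p[3])*e2)
        out.append(wt*(proj(c,cl(q[0],q[1],q[2]))-uv))
    return np.concatenate(out)
for o in (obs,obs[:4],obs[2:]):
    s=least_squares(f,[-30,115,99,0,34],args=(o,)); print(s.x.round(3),s.fun.round(1)); print("world",cl(*s.x[:3]))
E
```

```text
[-32.816 116.485 100.217  -0.291  36.062] [-0.7  0.1 -0.2  2.  -0.  -0.4 -0.4  0.5  0.2 -0.   0.1 -0.5]
world [ 0.54742667 -0.31581762  0.11421709]
[-31.484 115.229 100.901  -0.276  37.477] [-0.2  0.1  0.1  0.9  0.  -0.5  0.9  0.4]
world [ 0.5489351  -0.31685436  0.11490114]
[-32.95  116.644 100.142  -0.296  36.003] [-0.1 -0.4 -0.5  0.5 -0.  -0.   0.1 -0.1]
world [ 0.54726998 -0.31568076  0.11414228]
```

```bash
python3 -m crank '[[[0,0.12,0.12,0,0,0.072],[0,0.24,0.25,0,0,0.144],[0,0.36,0.25,0,0,0.216],[0,0.48,0.25,0,0,0.288],[0,0.6,0.25,0,0,0.36],[0,0.656,0.25,0,0,0.432],[0,0.656,0.25,0,0,0.504],[0,0.656,0.25,0,0,0.575]]]' -0.06
python3 -m crank '[[[0.08,0,0,0,0,0.072],[0.16,0,0,0,0,0.144],[0.24,0,0,0,0,0.216],[0.32,0,0,0,0,0.288],[0.4,0,0,0,0,0.36],[0.48,0,0,0,0,0.432],[0.56,0,0,0,0,0.504],[0.6,0,0,0,0,0.575]]]'
python3 -m crank '[[[0,0,0,0,0,0.07],[0,0,0,0,0,0.14],[0,0,0,0,0,0.21],[0,0,0,0,0,0.275],[0,0,0,0,0,0.275],[0,0,0,0,0,0.275],[0,0,0,0,0,0.275],[0,0,0,0,0,0.275]]]'
python3 -m crank '[[[0,0,0,-0.05,-0.008,0],[0,0,0,-0.1,-0.016,0],[0,0,0,-0.15,-0.023,0],[0,0,0,-0.2,-0.031,0],[0,0,0,-0.25,-0.039,0],[0,0,0,-0.3,-0.047,0],[0,0,0,-0.345,-0.053,0],[0,0,0,-0.345,-0.053,0]]]'
python3 - <<'E'
from cell import r
from h import *
import cv2
from scipy.spatial.transform import Rotation as Ro
w=r.capture("wrist");s=r.read_state();print(s["eef_pos"],s["joints"].round(3),s["opening"])
M=Ro.from_rotvec(s["orientation"]).as_matrix();Rc=Ro.from_rotvec([0,0,YAW]).as_matrix()
print("tool axes in clamp:\n",(Rc.T@M).round(3))
cv2.imwrite("pics/u.png",w["image"])
E
```

```text
time_s: 33.45
eef_pos: [0.4687, -0.2761, 0.1621]
orientation: [0.205, 1.562, -0.204]
wrist_force: [0.1, -0.7, -0.5]
opening: 0.0402
time_s: 34.25
eef_pos: [0.5414, -0.2764, 0.1618]
orientation: [-0.692, 1.457, 0.695]
wrist_force: [0.1, -0.6, -0.0]
opening: 0.0404
time_s: 35.05
eef_pos: [0.5408, -0.2763, 0.163]
orientation: [-1.106, 1.272, 1.106]
wrist_force: [-0.2, -0.0, 0.0]
opening: 0.0401
time_s: 35.85
eef_pos: [0.5413, -0.2721, 0.1618]
orientation: [-1.647, 1.611, 0.602]
wrist_force: [-0.0, -0.5, 0.1]
opening: 0.0402
[ 0.54127449 -0.27417575  0.16264123] [ 0.397  0.639 -0.43   1.948  1.295  0.981  0.508] 0.040339306274299054
tool axes in clamp:
 [[ 0.001 -0.959  0.284]
 [-0.641  0.217  0.736]
 [-0.767 -0.182 -0.615]]
```

View pics/u.png

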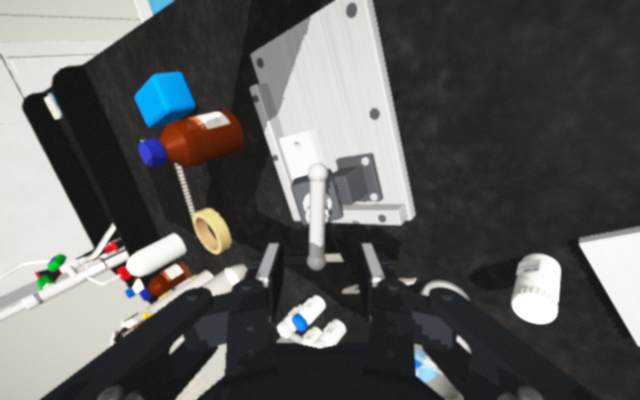

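```bash
python3 - <<'E'
from cell import r
from h import *
w=r.capture("wrist")
a=np.radians(40);e1=np.array([1,0,0]);e2=np.array([0,np.cos(a),-np.sin(a)]);ph=-.291
for sg in(-1,0,1):
    q=np.array([-32.8,116.5,100.2])+sg*36*(np.cos(ph)*e1+np.sin(ph)*e2); print(sg,proj(w,cl(*q)).round(1))
s=r.read_state();print(s["eef_pos"])
bar=np.array([.5475,-.3158,.1138]); 
d=np.array([.0985,-.635,-.766]); print(bar+.004*d-s["eef_pos"], (bar+.004*d-s["eef_pos"])/.12)
E
```

```text
-1 [318.1 171.7]
0 [318.  218.1]
1 [317.9 260.3]
[ 0.54113107 -0.27593079  0.16326764]
[ 0.00676293 -0.04240921 -0.05253164] [ 0.05635776 -0.35341007 -0.43776367]
```

```bash
python3 -m crank '[[[0.008,-0.05,-0.06,0,0,0],[0.016,-0.1,-0.12,0,0,0],[0.024,-0.15,-0.185,0,0,0],[0.032,-0.2,-0.25,0,0,0],[0.039,-0.247,-0.306,0,0,0],[0.039,-0.247,-0.306,0,0,0],[0.039,-0.247,-0.306,0,0,0],[0.039,-0.247,-0.306,0,0,0]]]'
python3 - <<'E'
from cell import r
from h import *
import cv2
w=r.capture("wrist");cv2.imwrite("pics/v.png",w["image"])
s=r.read_state();print(s["eef_pos"])
bar=np.array([.5475,-.3158,.1138]); 
d=np.array([.0985,-.635,-.766]); e=bar+.004*d-s["eef_pos"];print(e, e/.12, e@d)
E
```

```text
time_s: 36.75
eef_pos: [0.5458, -0.3054, 0.1266]
orientation: [-1.643, 1.615, 0.595]
wrist_force: [-0.2, 0.3, 0.2]
opening: 0.0405
[ 0.54587392 -0.30539704  0.12674828]
[ 0.00202008 -0.01294296 -0.01601228] [ 0.01683398 -0.10785797 -0.13343569] 0.020683163643849544
```

View pics/v.png

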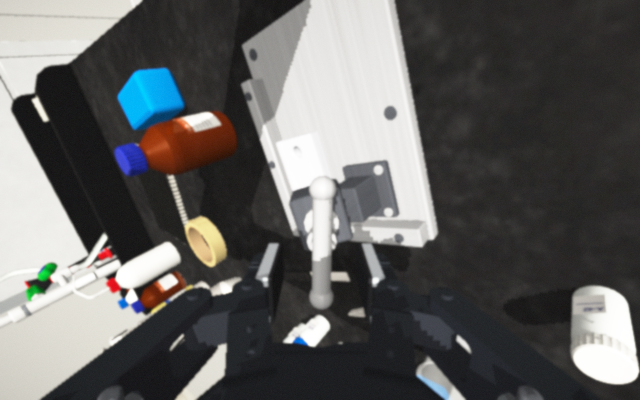

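Bar lies centred between the pads (x≈322, from (322,187) to (321,299)). I'll make the last 20 mm, then close.

```bash
python3 -m crank '[[[0.004,-0.027,-0.033,0,0,0],[0.008,-0.054,-0.066,0,0,0],[0.013,-0.081,-0.1,0,0,0],[0.017,-0.108,-0.133,0,0,0],[0.017,-0.108,-0.133,0,0,0],[0.017,-0.108,-0.133,0,0,0],[0.017,-0.108,-0.133,0,0,0],[0.017,-0.108,-0.133,0,0,0]]]'
python3 -m crank '[[[0,0,0,0,0,0],[0,0,0,0,0,0],[0,0,0,0,0,0],[0,0,0,0,0,0],[0,0,0,0,0,0],[0,0,0,0,0,0],[0,0,0,0,0,0],[0,0,0,0,0,0]]]' -1 80
python3 - <<'E'
from cell import r
from h import *
import cv2
w=r.capture("wrist");cv2.imwrite("pics/w.png",w["image"])
s=r.read_state();d=np.array([.0985,-.635,-.766]);print(s["eef_pos"],s["wrist_force"],s["opening"],"torque about screw",s["ft_torque"]@-d, s["ft_torque"])
E
```

```text
time_s: 37.6
eef_pos: [0.5477, -0.3187, 0.1106]
orientation: [-1.643, 1.615, 0.595]
wrist_force: [0.6, 0.3, 0.3]
opening: 0.0403
time_s: 38.4
eef_pos: [0.5478, -0.3178, 0.1103]
orientation: [-1.642, 1.614, 0.596]
wrist_force: [-0.1, 5.8, 1.6]
opening: 0.0088
[ 0.54775956 -0.31781311  0.11022474] [-0.0271671   5.35623265  1.6002979 ] 0.009028565998175583 torque about screw -0.1395323126072604 [ 1.3849647   0.13125799 -0.11287483]
```

View pics/w.png

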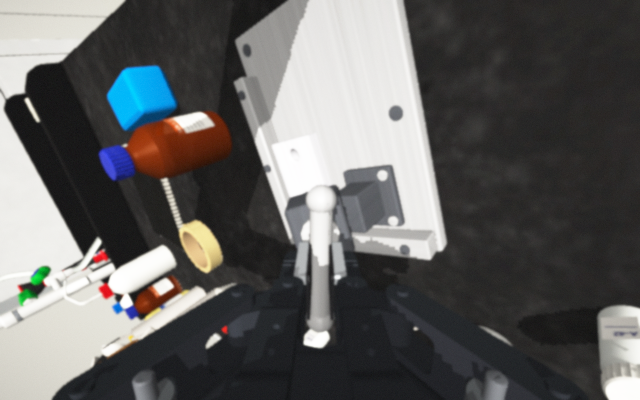

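Gripped at 9 mm opening, across the bar's middle. Turning clockwise by 1.0 rad now.

```bash
cat > tq.py <<'E'
from cell import r
from h import *
from scipy.spatial.transform import Rotation as Ro
s=r.read_state();d=np.array([.0985,-.635,-.766]);M=Ro.from_rotvec(s["orientation"]).as_matrix();Rc=Ro.from_rotvec([0,0,YAW]).as_matrix()
J=Rc.T@M[:,2];a=np.radians(40);b=np.arctan2(-J[0],J[1]*np.cos(a)-J[2]*np.sin(a))
# moment about screw through bar mid
print(s["time_s"],"beta",b.round(3),"turned",(-.288-b).round(3),"torq",(s["ft_torque"]@d).round(3),"F",s["wrist_force"].round(1),"open",round(s["opening"],4),s["eef_pos"].round(4),"axis",(Rc.T@M[:,0]).round(3),"j",s["joints"].round(2))
E
python3 -m crank '[[[0.006,-0.04,-0.048,0,0,0],[0,0,0,0,0,0],[0,0,0,0,0,0],[0,0,0,0,0,0],[0,0,0,0,0,0],[0,0,0,0,0,0],[0,0,0,0,0,0],[0,0,0,0,0,0]]]' - 80 >/dev/null 2>&1 && true; python3 tq.py
```

```text
39.25 beta -0.291 turned 0.003 torq 0.063 F [-1.7  5.2  1.4] open 0.009 [ 0.5478 -0.3178  0.1102] axis [-0.    -0.642 -0.767] j [ 0.44  0.74 -0.38  1.94  1.43  0.92  0.43]
```

I typed that nudge into the shift columns by mistake. It lasted 0.1 s and returned to the same pose, with force still ~5 N. Now the actual turn.

```bash
python3 -m crank '[[[0,0,0,0.006,-0.04,-0.048],[0,0,0,0.012,-0.079,-0.096],[0,0,0,0.018,-0.119,-0.144],[0,0,0,0.025,-0.159,-0.192],[0,0,0,0.031,-0.198,-0.239],[0,0,0,0.037,-0.238,-0.287],[0,0,0,0.043,-0.278,-0.335],[0,0,0,0.049,-0.318,-0.383]]]'; python3 tq.py
python3 - <<'E'
from cell import r
import cv2
cv2.imwrite("pics/x.png",r.capture("wrist")["image"])
E
```

```text
time_s: 40.05
eef_pos: [0.5488, -0.3167, 0.1095]
orientation: [-0.875, 1.515, -0.223]
wrist_force: [1.5, 4.8, -1.5]
opening: 0.0085
40.05 beta -1.293 turned 1.005 torq -0.219 F [ 1.5  4.8 -1.5] open 0.0085 [ 0.5488 -0.3167  0.1095] axis [ 0.004 -0.64  -0.768] j [ 0.41  0.73 -0.33  1.94  1.41  0.88 -0.57]
```

View pics/x.png

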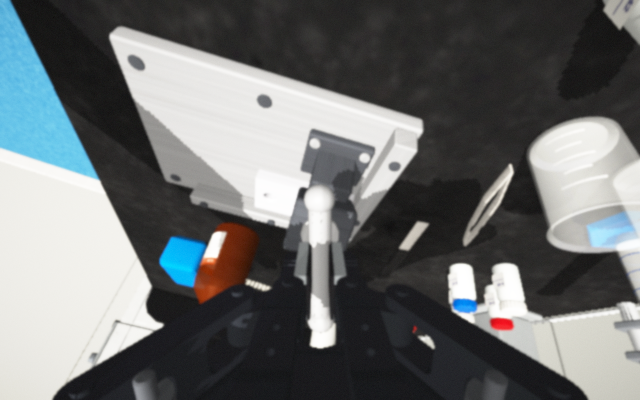

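The bar follows (torque 0.22 N m, the plain friction). Continuing in smaller steps while watching the torque.

```bash
python3 -m crank '[[[0,0,0,0.002,-0.012,-0.014],[0,0,0,0.004,-0.024,-0.029],[0,0,0,0.006,-0.036,-0.043],[0,0,0,0.007,-0.048,-0.057],[0,0,0,0.009,-0.06,-0.072],[0,0,0,0.011,-0.071,-0.086],[0,0,0,0.013,-0.083,-0.101],[0,0,0,0.015,-0.095,-0.115]]]' >/dev/null; python3 tq.py
python3 -m crank '[[[0,0,0,0.002,-0.012,-0.014],[0,0,0,0.004,-0.024,-0.029],[0,0,0,0.006,-0.036,-0.043],[0,0,0,0.007,-0.048,-0.057],[0,0,0,0.008,-0.052,-0.063],[0,0,0,0.009,-0.056,-0.067],[0,0,0,0.009,-0.06,-0.072],[0,0,0,0.01,-0.064,-0.077]]]' >/dev/null; python3 tq.py
```

```text
40.9 beta -1.59 turned 1.302 torq -0.227 F [ 1.9  5.4 -2.6] open 0.0088 [ 0.5493 -0.3165  0.1094] axis [ 0.004 -0.639 -0.769] j [ 0.4   0.73 -0.32  1.94  1.41  0.87 -0.86]
41.7 beta -1.79 turned 1.502 torq -0.237 F [ 2.1  5.4 -2.5] open 0.0088 [ 0.5497 -0.3165  0.1094] axis [ 0.005 -0.639 -0.769] j [ 0.39  0.73 -0.31  1.94  1.41  0.86 -1.06]
```

```bash
python3 -m crank '[[[0,0,0,0.001,-0.008,-0.01],[0,0,0,0.002,-0.016,-0.019],[0,0,0,0.004,-0.024,-0.029],[0,0,0,0.005,-0.032,-0.038],[0,0,0,0.006,-0.04,-0.048],[0,0,0,0.007,-0.048,-0.057],[0,0,0,0.009,-0.056,-0.067],[0,0,0,0.01,-0.064,-0.077]]]' >/dev/null; python3 tq.py
python3 -m crank '[[[0,0,0,0.001,-0.008,-0.01],[0,0,0,0.002,-0.016,-0.019],[0,0,0,0.004,-0.024,-0.029],[0,0,0,0.005,-0.032,-0.038],[0,0,0,0.006,-0.04,-0.048],[0,0,0,0.007,-0.048,-0.057],[0,0,0,0.009,-0.056,-0.067],[0,0,0,0.01,-0.064,-0.077]]]' >/dev/null; python3 tq.py
```

```text
42.5 beta -1.991 turned 1.703 torq -0.245 F [ 3.5  3.8 -2.8] open 0.0086 [ 0.5501 -0.3165  0.1095] axis [ 0.006 -0.639 -0.769] j [ 0.39  0.73 -0.3   1.94  1.4   0.86 -1.26]
43.3 beta -2.192 turned 1.904 torq -0.345 F [ 3.6  3.4 -4.7] open 0.0088 [ 0.5505 -0.3166  0.1096] axis [ 0.008 -0.639 -0.769] j [ 0.38  0.72 -0.29  1.94  1.4   0.85 -1.46]
```

```bash
python3 -m crank '[[[0,0,0,0.001,-0.008,-0.01],[0,0,0,0.002,-0.016,-0.019],[0,0,0,0.004,-0.024,-0.029],[0,0,0,0.005,-0.032,-0.038],[0,0,0,0.006,-0.04,-0.048],[0,0,0,0.007,-0.048,-0.057],[0,0,0,0.009,-0.056,-0.067],[0,0,0,0.01,-0.064,-0.077]]]' >/dev/null; python3 tq.py
python3 - <<'E'
from cell import r
import cv2
s=r.capture("side");cv2.imwrite("pics/y1.png",cv2.resize(s["image"][180:285,260:370],None,fx=5.5,fy=5.5,interpolation=cv2.INTER_CUBIC))
cv2.imwrite("pics/y2.png",r.capture("wrist")["image"])
E
```

```text
44.1 beta -2.394 turned 2.106 torq -0.353 F [ 3.5  3.2 -3.4] open 0.0084 [ 0.5507 -0.3168  0.1098] axis [ 0.009 -0.64  -0.769] j [ 0.37  0.72 -0.28  1.94  1.4   0.84 -1.66]
```

View pics/y1.png

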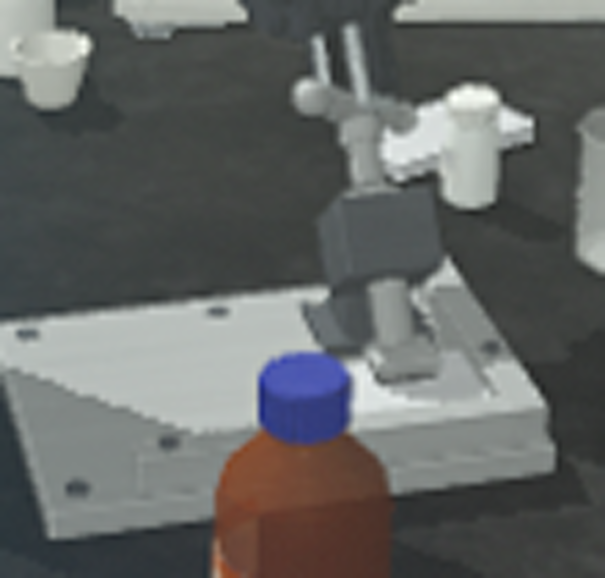

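View pics/y2.png

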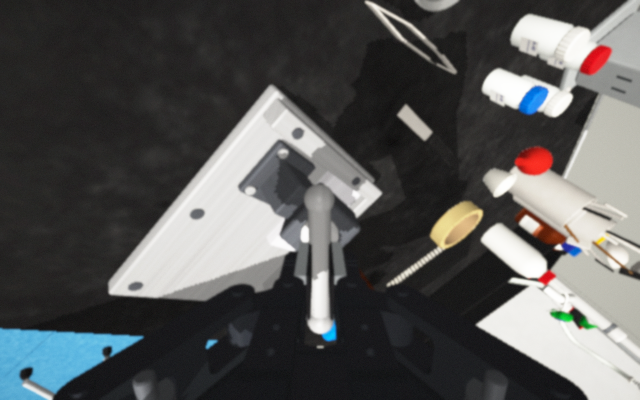

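Torque has risen from 0.22 to 0.35 N m and the toe sits on the coupon in the side view ((400,362) in the crop). I'll add another 0.15 rad for margin.

```bash
python3 -m crank '[[[0,0,0,0.001,-0.008,-0.01],[0,0,0,0.002,-0.016,-0.019],[0,0,0,0.004,-0.024,-0.029],[0,0,0,0.005,-0.032,-0.038],[0,0,0,0.006,-0.04,-0.048],[0,0,0,0.007,-0.048,-0.057],[0,0,0,0.007,-0.048,-0.057],[0,0,0,0.007,-0.048,-0.057]]]' >/dev/null; python3 tq.py
```

```text
45.0 beta -2.543 turned 2.255 torq -0.164 F [ 5.2  3.4 -3.7] open 0.0086 [ 0.551  -0.3169  0.11  ] axis [ 0.01  -0.641 -0.768] j [ 0.37  0.72 -0.27  1.94  1.4   0.83 -1.81]
```

```bash
python3 -m crank '[[[0,0,0,0,0,0],[0,0,0,0,0,0],[0,0,0,0,0,0],[0,0,0,0,0,0],[0,0,0,0,0,0],[0,0,0,0,0,0],[0,0,0,0,0,0],[0,0,0,0,0,0]]]' -0.06
python3 -m crank '[[[-0.004,0.03,0.036,0,0,0],[-0.01,0.065,0.078,0,0,0],[-0.02,0.13,0.157,0,0,0],[-0.03,0.195,0.235,0,0,0],[-0.04,0.26,0.314,0,0,0],[-0.05,0.325,0.39,0,0,0],[-0.06,0.39,0.47,0,0,0],[-0.07,0.455,0.55,0,0,0]]]'
python3 -m crank '[[[-0.1,0.12,0.12,0,0,0],[-0.2,0.24,0.24,0,0,0],[-0.3,0.36,0.36,0,0,0],[-0.4,0.48,0.48,0,0,0],[-0.5,0.6,0.6,0,0,0],[-0.6,0.72,0.6,0,0,0],[-0.7,0.8,0.6,0,0,0],[-0.7,0.8,0.6,0,0,0]]]'
python3 - <<'E'
from cell import r
import cv2
for n,b,f in(("side",(180,285,240,370),5.5),("top",(155,265,240,430),4)):
    im=r.capture(n)["image"];cv2.imwrite(f"pics/z_{n}.png",cv2.resize(im[b[0]:b[1],b[2]:b[3]],None,fx=f,fy=f,interpolation=cv2.INTER_CUBIC))
E
```

```text
time_s: 45.8
eef_pos: [0.5475, -0.3189, 0.1105]
orientation: [0.134, 1.051, -1.029]
wrist_force: [1.0, -0.3, -0.2]
opening: 0.0401
time_s: 46.6
eef_pos: [0.539, -0.2635, 0.1774]
orientation: [0.134, 1.051, -1.029]
wrist_force: [0.4, -0.0, -0.2]
opening: 0.0403
time_s: 47.4
eef_pos: [0.4539, -0.1669, 0.2486]
orientation: [0.132, 1.053, -1.027]
wrist_force: [-0.0, 0.2, 1.0]
opening: 0.04
```

View pics/z_side.png

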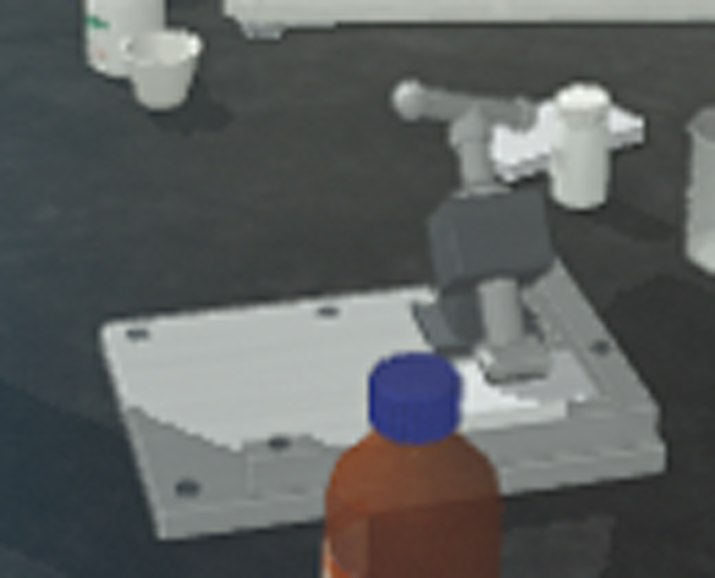

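View pics/z_top.png

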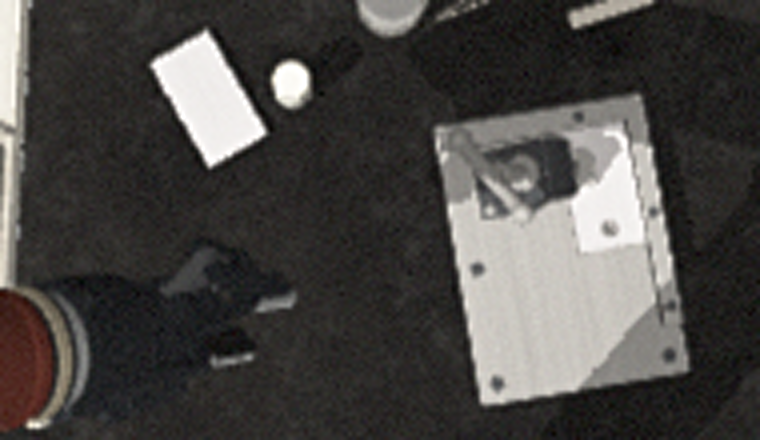

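```bash
python3 - <<'E'
from cell import r
from h import *
c=r.capture("top");im=c["image"];o=(370,180)
big=cv2.resize(im[180:225,o[0]:o[0]+50],None,fx=12,fy=12,interpolation=cv2.INTER_CUBIC)
for y,x,z in ((0,0,10),(50,-90,10),(0,-90,10),(25,-76,10),(0,0,18),(0,-90,18)):
    u=proj(c,cl(x,y,z)); p=(int((u[0]-o[0]+.5)*12),int((u[1]-180+.5)*12)); cv2.circle(big,p,4,(0,0,255) if z==10 else (255,0,0),1)
cv2.imwrite("pics/zz.png",big)
E
```

```text
(no output)
```

View pics/zz.png

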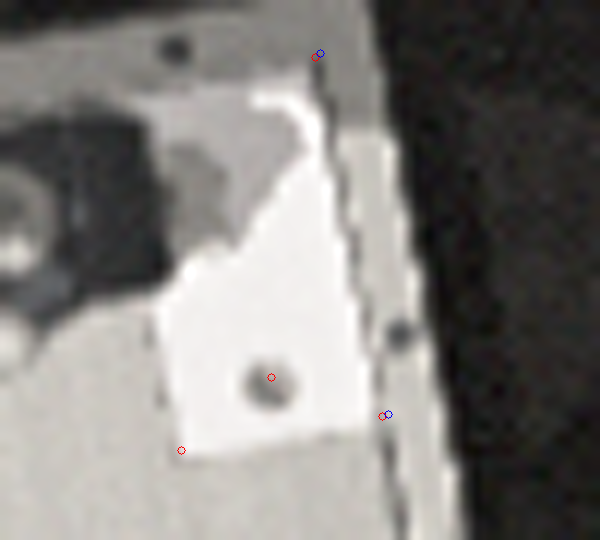

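The front edge sits ~2 mm nearer than predicted, which is within the fit error, but a grey band at the rear (crop rows 55–80) is ambiguous. There is time for a close wrist look.

```bash
python3 -m crank '[[[0,-0.1,0,0.05,0.008,0],[0,-0.2,0,0.1,0.016,0],[0,-0.3,0,0.15,0.023,0],[0,-0.4,0,0.2,0.031,0],[0,-0.5,0,0.25,0.039,0],[0,-0.6,0,0.3,0.047,0],[0,-0.7,0,0.345,0.053,0],[0,-0.8,0,0.345,0.053,0]]]'
python3 -m crank '[[[0.025,-0.12,0,0,0,0],[0.05,-0.24,0,0,0,0],[0.075,-0.36,0,0,0,0],[0.1,-0.48,0,0,0,0],[0.125,-0.6,0,0,0,0],[0.15,-0.72,0,0,0,0],[0.175,-0.84,0,0,0,0],[0.2,-0.95,0,0,0,0]]]'
python3 -m crank '[[[0.025,-0.12,-0.08,0,0,0],[0.05,-0.24,-0.16,0,0,0],[0.075,-0.36,-0.24,0,0,0],[0.1,-0.48,-0.32,0,0,0],[0.125,-0.6,-0.4,0,0,0],[0.15,-0.72,-0.48,0,0,0],[0.175,-0.82,-0.56,0,0,0],[0.2,-0.82,-0.56,0,0,0]]]'
python3 - <<'E'
from cell import r
import cv2
im=r.capture("wrist")["image"];cv2.imwrite("pics/fa.png",im)
E
```

```text
time_s: 48.35
eef_pos: [0.4541, -0.2702, 0.2474]
orientation: [0.65, 1.469, -0.648]
wrist_force: [0.4, -0.6, 0.4]
opening: 0.0399
time_s: 49.15
eef_pos: [0.4794, -0.3795, 0.2484]
orientation: [0.643, 1.471, -0.641]
wrist_force: [0.3, -0.0, 0.3]
opening: 0.0402
time_s: 49.95
eef_pos: [0.5015, -0.4789, 0.1786]
orientation: [0.646, 1.474, -0.644]
wrist_force: [-0.3, 0.3, -0.1]
opening: 0.0401
```

View pics/fa.png

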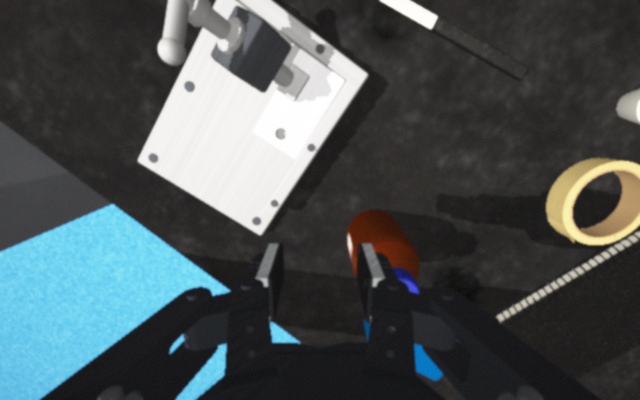

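```bash
python3 - <<'E'
import cv2
im=cv2.imread("pics/fa.png");cv2.imwrite("pics/fb.png",cv2.resize(im[20:190,220:390],None,fx=3.5,fy=3.5,interpolation=cv2.INTER_CUBIC))
E
```

```text
(no output)
```

View pics/fb.png

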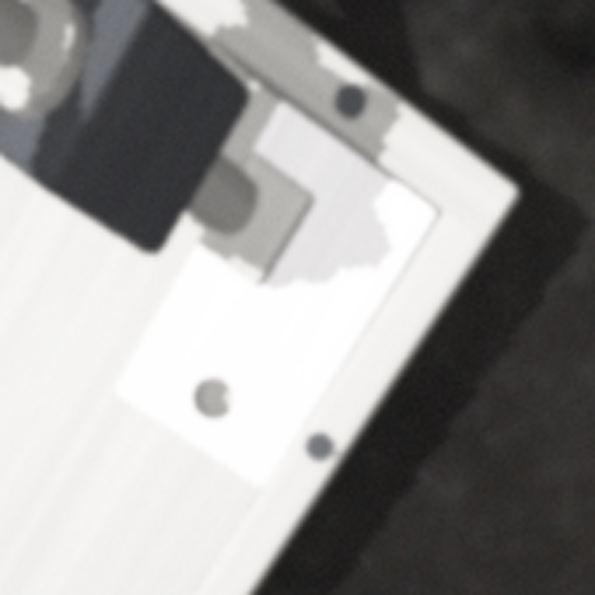

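This view shows the coupon in the corner at (438,210), with no gap along either fence, the hole end towards the front and the toe on the coupon. Handing in.

```bash
python3 - <<'E'
from cell import r
s=r.read_state();print(s["time_s"],s["wrist_force"])
print(r.sign_off())
E
```

```text
50.0 [ 0.89097634  0.82527267 -0.52254748]
the job is handed in; nothing more can be done
None
```

The job is handed in at 50.0 s. The drilled coupon is clamped in the corner with its hole end towards the open front, and the gripper was clear of everything at hand-in.

- **Seating:** I set the coupon on the bed in front of the toe. I pushed it against the side fence, along to the rear fence, and then right again. Each push stalled against a fence at about 6–7 N.
- **Clamping:** I gripped the T-handle across its middle and turned it 2.26 rad clockwise. Resistance rose from about 0.22 to 0.35 N m. It read 0.16 N m after the last turn, when the arm was holding still. I then let go and backed off.
- **Last checks:** The final wrist picture shows the coupon tight in the corner with no visible gap on either fence, and the toe on it. In the top and side views after release, the undrilled coupon, vial, crucible and brown bottle looked to be where they stood; I did not measure them again.

Some things did not go cleanly or did not agree:
- **Housing contact:** The tool touched the front of the clamp housing at about 6 N during one approach, and I backed it off.
- **Typing slip:** I put one row of a turn into the shift columns while holding the handle. It made a 0.1 s nudge that returned to the same pose, with no visible effect.
- **Position estimate:** The top view put the coupon about 2 mm nearer the front than my fitted corner. I took this as error in my fit, because the contact stalls and the wrist view both showed it home.
- **Toe force:** I could not measure it. The handle is at 2.26 rad or more, and by the figures given that means roughly 25 N or more, above the 15 N that counts as firm.

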